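# Get the boxed-in bearing out of the parts tray

### The arm

A 6-joint arm with a two-finger parallel gripper is mounted at the origin on the work surface. World frame = base frame: x ahead of the robot, y to its left, z up, the work surface at z = 0. Lengths are in m, angles in rad, forces in N, time in s.
With the tool pointing down it reaches from about 0.425 to 0.95 m from the base axis. Payload 3.5 kg.
Tool frame: the origin (TCP) lies at the very end of the fingers, on their centre line; the grasp point (between the pads) lies 19 mm behind it; z points along the fingers, y is the line along which they close (so a half turn about z gives the same grasp; the last joint's range is limited). The gripper opens to 85 mm and grips with 20 to 120 N. Pads are 22 mm wide; open, the fingers measure 114 mm over their backs; the gripper's body (76 mm by 85 mm) begins 54 mm behind the grasp point. The pads swing forward as they close: fully open they stand 13 mm farther back than shut.
Start: joints at [-1.406, 0.286, 1.577, -0, 1.279, -0.15], TCP at [0.209, -0.642, 0.231] pointing down, gripper open.
Joint ranges: [-2.77, 2.77], [-0.9, 2.22], [0.21, 2.48], [-1.53, 4.67], [0.24, 2.81], [-2.84, 2.84]. Speed limits (rad/s): [2.79, 2.79, 3.14, 3.14, 3.14, 3.14].

### API

Orientations are given as a unit quaternion [x, y, z, w].
In Python, from plant import get_state, read_camera, sign_off, recognise gives the robot as it stands.
- The arm moves only by the tool arm_command, never from a script. Its argument "steps" is a list of rows, each an object with "translation": the shift along the tool's x, y, z scaled (see below), a list of three; "twist": the turn, a rotation vector about the tool's x, y, z scaled (see below), a list of three; "fingers": the opening, from -1 (shut) to 1 (fully open). In form: [{"translation": [x, y, z], "twist": [rx, ry, rz], "fingers": fingers}, ...]. A call has 1 to 5 rows; each row is the pose to reach, as a shift and turn from the pose commanded when the call began, along the tool's axes at that moment; what a row does not reach only later rows make up. The controller multiplies each number of a shift by 75 cm and each number of a turn by 60 degrees. A row lasts 1/8 s, in which the tool goes at most 62.5 mm and 10.7 degrees, less where a joint would pass 70% of its speed; a pose out of reach is approached as far as the arm can. A call with a number of a shift or a turn outside -1 to 1 is refused whole. A call with a gripper value outside its range is refused whole. The fingers move at their own pace and stop on an object; "grip_force" is the grip in N (left out, the last holds). Time passes only in rows, so rows that repeat a pose let the fingers close. It gives the time, the measured TCP pose, the force, the opening and the grip force at its end, in the units of the state.
- get_state(): the state, without advancing time (a new reading comes with each control period).
- read_camera(name): name is "scene" or "top"; returns a dict with "pixels" (480x640x3 uint8, red, green, blue), "K" (3x3 intrinsics, pixels), "R" (3x3) and "t" (3): a world point X has camera coordinates R X + t. Camera axes: x right, y down, z forward; pixel columns grow to the right and rows downward; lengths in m; the calibration is good to about 2 mm. A picture is of the moment at which its call begins. There is no depth.
- sign_off(): hands the job in; it is judged then, once.
Trained networks look in a picture, given as the dict that the camera call returned (one of the last four; its "shot" number tells which), for a name from the list of things; names that differ only in an ending like _2 or _b are one class to them, and where a whole thing is asked for, a point or a joint stands for the part that bears it (a point fixed in the world has none). Each returns a list of dicts, best first, with "conf" (0 to 1); they miss things now and then, are a little off and sometimes report something else, mostly with a low value. They report only what shows in the picture. A call takes as long as a camera call. They do not tell look-alikes from the thing itself.
- recognise(picture, query): "point" ([row, column] in pixels, amid what is visible of it).
The state is a dict: "time": time; "qpos": joint angles; "dq": joint speeds; "joint_efforts": joint torques, N m; "eef_pos": TCP position; "tcp_rot": TCP orientation; "contact_force": force on the tool from outside, world axes, zero at the start; "wrist_torque": the same for the moment, N m; "opening": opening from 0.0 (shut) to 1.0 (fully open); "finger_force": force on a finger pad.
Only numpy, scipy, OpenCV 4.12 (cv2) and the standard library are available. Lean on these libraries where they do the work, as an engineer would, in place of code of your own. Each camera call takes 0.05 s, during which the arm holds its last target. There are 200 camera calls.

### The job

The ball bearing in the blue tray is boxed in by the three tall metal pieces (pipe, square tube, stepped shaft). First stand all three upright on the black rubber mat, leaving the bearing where it is; then lay the bearing flat on the middle of the round steel bench block while they wait there; last, stand each piece back upright in the tray on the very spot that it came from. Do not knock anything over, and do not push the two nuts in the tray about.

Things in the scene. Friction and masses are not known exactly. Their poses are not given: they have to be found in the camera images.
- bearing: steel ball bearing lying flat in the tray, a low ring: outer diameter 52 mm, bore 29 mm, 21 mm high, 170 g. Origin: centre of its underside; z up along its axis. The tall pieces stand about 56 mm from it (centre to centre), on its side towards the robot and to its left and right, so the gripper cannot get down to it before they are cleared.
- pipe: plain steel pipe offcut standing on end: round, outer diameter 42 mm, bore 33 mm, 110 mm high, open at the top, about 400 g. Origin: centre of its underside; z up.
- tube: dark steel square tube standing on end: 40 x 40 mm outside, wall 3 mm, 120 mm high, open at the top, about 410 g. Origin: centre of its underside; x and y are square to its flat sides, z up.
- shaft: turned aluminium stepped shaft standing on its thick end: diameter 44 mm up to 45 mm height, then diameter 28 mm up to its top at 105 mm, about 290 g. Origin: centre of its underside; z up.
- tray: blue sheet-metal tray, fixed, 190 mm (its x, away from the robot) by 200 mm (its y), floor 4 mm thick, lip 12 mm high overall. Origin: centre of its underside, on the bench. The bearing lies about 25 mm from the centre towards the tray's +x, the three pieces stand about 56 mm from the bearing towards the tray's -x, +y and -y; which piece stands on which of these three spots changes.
- mat: black rubber mat, fixed, 280 mm (its x) by 160 mm (its y), 4 mm thick, to the left or right of the tray. Origin: centre of its underside. Room for the three pieces in a row along its x, about 85 mm apart.
- block: round steel bench block, fixed, diameter 90 mm, 30 mm high, flat top, on the other side of the tray from the mat. Origin: centre of its underside.
- nut_a: dark steel hexagon nut lying flat in a corner of the tray nearest the robot, 30 mm across the flats, 16 mm high. Origin: centre of its underside. To be left alone.
- nut_b: a second nut, the same, in the other near corner of the tray. To be left alone.
Not all that is in view belongs to the job. Leave any pink look-alike of the shaft alone.

How it is judged:
On the way, in this order (a step that is already met when the one before it is completed fails the run):
1. pipe, tube and shaft all stand upright on the mat, and the bearing has not been moved (within 20 mm) (x of pipe in the frame of mat between -0.14 and 0.14 m and y of pipe in the frame of mat between -0.08 and 0.08 m and z of each of pipe, tube, shaft in the frame of mat below 0.01 m and angle between each of pipe, tube, shaft's own z axis and vertical below 0.12 rad and linear speed of each of pipe, tube, shaft below 0.03 m/s and x of tube in the frame of mat between -0.14 and 0.14 m and y of tube in the frame of mat between -0.08 and 0.08 m and x of shaft in the frame of mat between -0.14 and 0.14 m and y of shaft in the frame of mat between -0.08 and 0.08 m and distance of bearing from where it was at the start of the episode below 0.02 m), for 0.2 s.
2. the bearing lies flat on the middle of the bench block (centre within 12 mm) while the three pieces still stand on the mat (x of pipe in the frame of mat between -0.14 and 0.14 m and y of pipe in the frame of mat between -0.08 and 0.08 m and z of each of pipe, tube, shaft in the frame of mat below 0.01 m and angle between each of pipe, tube, shaft's own z axis and vertical below 0.12 rad and linear speed of each of pipe, tube, shaft, bearing below 0.03 m/s and x of tube in the frame of mat between -0.14 and 0.14 m and y of tube in the frame of mat between -0.08 and 0.08 m and x of shaft in the frame of mat between -0.14 and 0.14 m and y of shaft in the frame of mat between -0.08 and 0.08 m and horizontal distance between bearing and block below 0.012 m and z of bearing in the frame of block between 0.026 and 0.035 m and angle between bearing's own z axis and vertical below 0.1 rad), for 0.2 s.
At the end, for the whole second after the job is handed in: The bearing lies flat on the bench block, its centre within 12 mm of the block's; pipe, tube and shaft stand upright, each within 15 mm of the spot where it stood at the start (any turn about its own axis); both nuts are within 30 mm of where they were; all is at rest (horizontal distance between bearing and block below 0.012 m and z of bearing in the frame of block between 0.026 and 0.035 m and angle between each of bearing, pipe, tube, shaft's own z axis and vertical below 0.1 rad and linear speed of each of bearing, pipe, tube, shaft below 0.03 m/s and distance of each of pipe, tube, shaft from where it was at the start of the episode below 0.015 m and angular speed of each of pipe, tube, shaft below 0.3 rad/s and distance of each of nut_a, nut_b from where it was at the start of the episode below 0.03 m); the robot touches nothing.
It fails at once if the pipe is knocked over (tilts more than 40 degrees) (angle between pipe's own z axis and vertical above 0.7 rad).
It fails at once if the tube is knocked over (tilts more than 40 degrees) (angle between tube's own z axis and vertical above 0.7 rad).
It fails at once if the shaft is knocked over (tilts more than 40 degrees) (angle between shaft's own z axis and vertical above 0.7 rad).
It fails at once if a nut in the tray is pushed more than 30 mm (distance of any of nut_a, nut_b from where it was at the start of the episode above 0.03 m).
It also fails if it takes over 144 s, if anything falls off the work surface, if the arm or the gripper's body presses on something with over 40 N, if the wrist force passes 120 N, or if a joint passes its speed limit or range.

## Working session

There is one attempt and no reset: what is moved stays moved. The work goes in short steps, Python scripts to look and compute and a tool call to move; the robot and the scene stay as the last step left them, time stands still between calls to the robot, and variables do not carry over. Pictures are saved under pics/ and viewed, at most 14 in all, crops included, and the job is handed in when it is done.

Besides the shell and the picture viewer there is one more tool, called after "Call:" by a JSON object that holds its "fn" and its "kwargs". arm_command: Moves the arm, as the interface text tells. Shifts and turns lie within -1 to 1; 1 stands for 75 cm of shift or 60 degrees of turn. Its arguments: {"type":"object","properties":{"steps":{"type":"array"},"grip_force":{"type":"number"}},"required":["steps"]}

```bash
ls; mkdir -p pics; cat > h.py <<'E'
import numpy as np, cv2
from plant import get_state, read_camera, sign_off, recognise
def ray(p,rc,z):
    K,R,t=map(np.array,(p["K"],p["R"],p["t"]))
    d=R.T@np.linalg.solve(K,[rc[1],rc[0],1.]); c=-R.T@t
    return c+d*(z-c[2])/d[2]
def proj(p,X):
    K,R,t=map(np.array,(p["K"],p["R"],p["t"]))
    q=K@(R@np.array(X)+t); return q[1]/q[2],q[0]/q[2]
def save(p,n): cv2.imwrite(f"pics/{n}.png",np.array(p["pixels"])[:,:,::-1])
E
python3 - <<'E'
from h import *
s=get_state(); print({k:np.round(v,3).tolist() for k,v in s.items()})
H=dict(bearing=.025,pipe=.11,tube=.12,shaft=.105,tray=.004,mat=.004,block=.03,nut_a=.02)
for c in("top","scene"):
    p=read_camera(c); save(p,c+"0"); R,t=np.array(p["R"]),np.array(p["t"]); print(c,"cam",-R.T@t, R[2])
    for n,h in H.items():
        for r in recognise(p,n)[:4]: print(c,n,round(r["conf"],2),np.round(r["point"]).tolist(),"mid/top h",np.round(ray(p,r["point"],h/2),3)[:2],np.round(ray(p,r["point"],h),3)[:2])
E
```

```text
pics
{'time': 0.0, 'qpos': [-1.406, 0.287, 1.578, -0.0, 1.279, -0.15], 'dq': [-0.001, -0.0, -0.0, 0.0, 0.0, -0.002], 'joint_efforts': [-0.001, -40.598, -29.262, -0.0, 0.006, 0.0], 'eef_pos': [0.209, -0.641, 0.23], 'tcp_rot': [0.988, 0.157, -0.0, -0.001], 'contact_force': [-0.685, 0.411, 0.112], 'wrist_torque': [0.065, 0.024, -0.017], 'finger_force': 0.0, 'opening': 1.003}
top cam [0.39642401 0.00296455 1.3187169 ] [ 0.14661627 -0.00925048 -0.98915019]
top pipe 0.84 [226.0, 345.0] mid/top h [ 0.6   -0.068] [ 0.591 -0.065]
top pipe 0.18 [228.0, 308.0] mid/top h [0.594 0.008] [0.585 0.008]
top tube 0.62 [252.0, 318.0] mid/top h [ 0.543 -0.013] [ 0.536 -0.013]
top shaft 0.87 [166.0, 305.0] mid/top h [0.725 0.018] [0.711 0.017]
top shaft 0.85 [238.0, 289.0] mid/top h [0.572 0.046] [0.565 0.044]
top shaft 0.74 [252.0, 234.0] mid/top h [0.542 0.158] [0.536 0.152]
top shaft 0.6 [179.0, 229.0] mid/top h [0.695 0.175] [0.682 0.168]
top tray 0.97 [252.0, 316.0] mid/top h [ 0.549 -0.01 ] [ 0.549 -0.01 ]
top mat 0.7 [285.0, 464.0] mid/top h [ 0.485 -0.325] [ 0.485 -0.324]
top block 0.86 [279.0, 1
[... 357 characters left out ...]
0.63 [238.0, 288.0] mid/top h [ 0.588 -0.068] [ 0.622 -0.072]
scene shaft 0.93 [202.0, 401.0] mid/top h [0.551 0.161] [0.585 0.144]
scene shaft 0.91 [301.0, 350.0] mid/top h [0.735 0.015] [0.758 0.007]
scene shaft 0.83 [223.0, 345.0] mid/top h [0.576 0.044] [0.609 0.034]
scene shaft 0.83 [266.0, 429.0] mid/top h [0.697 0.171] [0.723 0.154]
scene tray 0.85 [246.0, 322.0] mid/top h [ 0.587 -0.004] [ 0.588 -0.005]
scene mat 0.66 [240.0, 153.0] mid/top h [ 0.505 -0.323] [ 0.506 -0.323]
scene block 0.64 [173.0, 461.0] mid/top h [0.481 0.315] [0.492 0.308]
scene nut_a 0.72 [199.0, 330.0] mid/top h [0.488 0.035] [0.494 0.033]
scene nut_a 0.64 [220.0, 269.0] mid/top h [ 0.511 -0.095] [ 0.517 -0.095]
```

```bash
python3 - <<'E'
import cv2
a=cv2.imread("pics/top0.png"); b=cv2.imread("pics/scene0.png")
cv2.imwrite("pics/topc.png",cv2.resize(a[150:310,240:400],(600,600),interpolation=cv2.INTER_CUBIC))
E
```

```text
(no output)
```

View pics/top0.png

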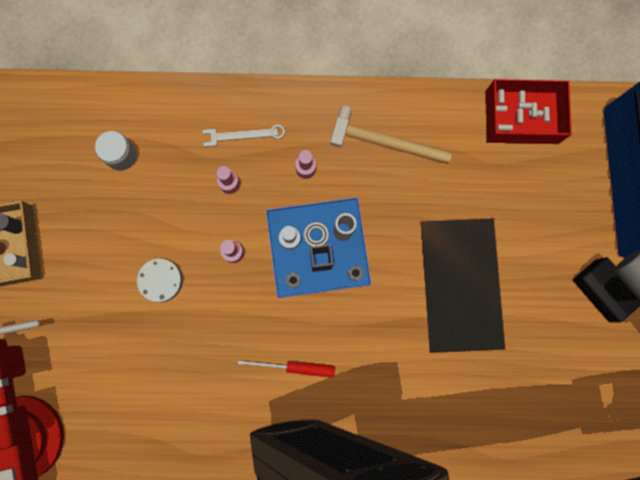

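View pics/scene0.png

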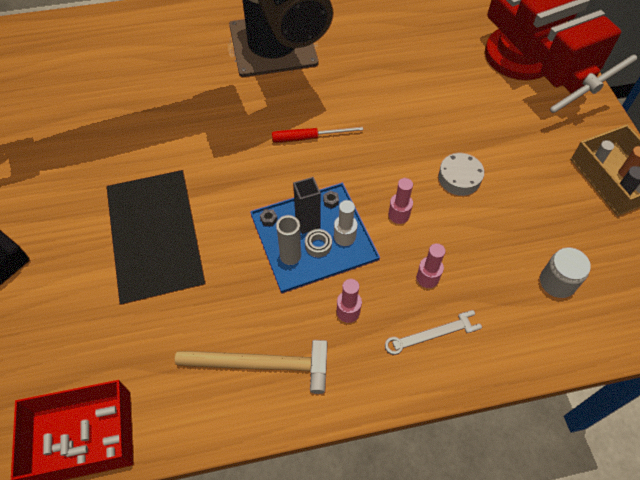

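View pics/topc.png

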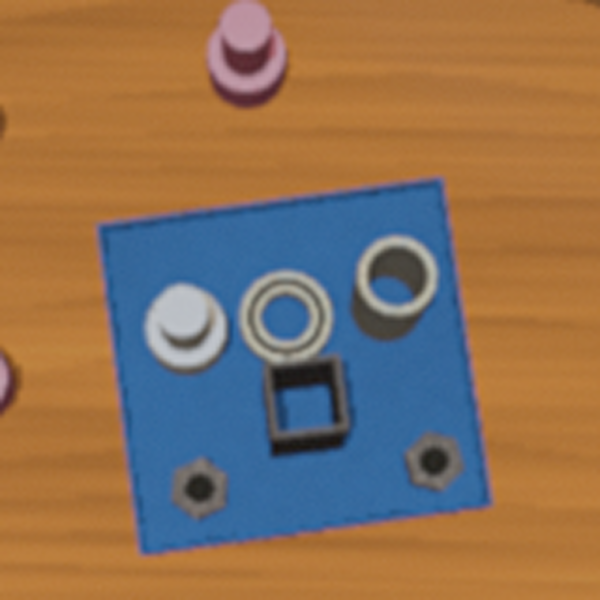

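The shaft is the silver one standing in the tray at top (238,289). The three at (166,305), (179,229) and (252,234) are pink look-alikes, and the crop confirms this. The tray runs about 267–370 in columns. The pipe is at (224,346), the tube (top of it) at (257,321) and the bearing at (234,316). The block is the low disc at (279,158), because the grey jar at (150,113) is taller. The mat is at (285,464).

```bash
cat > m.py <<'E'
from h import *
def hull(p,mask,roi):
    r0,r1,c0,c1=roi; m=np.zeros_like(mask); m[r0:r1,c0:c1]=mask[r0:r1,c0:c1]
    cs,_=cv2.findContours(m,cv2.RETR_EXTERNAL,cv2.CHAIN_APPROX_NONE); return cv2.convexHull(np.vstack([c for c in cs if len(c)>60]))
def ground(p,h,z): 
    return np.array([ray(p,(q[0][1],q[0][0]),z)[:2] for q in h])*1000
E
python3 - <<'E'
from m import *
p=read_camera("top"); im=np.array(p["pixels"]); hsv=cv2.cvtColor(im,cv2.COLOR_RGB2HSV)
blue=((hsv[...,0]>95)&(hsv[...,0]<125)&(hsv[...,1]>120)).astype('uint8')*255
h=hull(p,blue,(180,320,250,390)); print("tray",cv2.minAreaRect(ground(p,h,.010).astype('f4')))
blk=(hsv[...,2]<70).astype('uint8')*255
h=hull(p,blk,(200,370,405,520)); print("mat",cv2.minAreaRect(ground(p,h,.004).astype('f4')))
gr=((hsv[...,1]<60)&(hsv[...,2]>110)).astype('uint8')*255
h=hull(p,gr,(250,310,125,195)); print("block",cv2.fitEllipse(ground(p,h,.03).astype('f4')))
o=lambda c,r:((r+.5)/3.75-.5+150,(c+.5)/3.75-.5+240)
for n,(c,r),z in [("pipe",(397,276),.114),("tube",(305.5,400),.124),("shaft",(184,311),.109),("bearing",(286,316),.025),("nutL",(200,488),.02),("nutR",(434,460),.02)]:
    X=ray(p,o(c,r),z); print(n,np.round(X[:2]*1000,1))
for n,q in dict(tl=(98,226),tr=(442,180),br=(492,505),bl=(142,553)).items(): print(n,ray(p,o(*q),.011)[:2]*1000)
tub=[ray(p,o(*q),.124)[:2]*1000 for q in((265,365),(338,357),(347,435),(272,443))]; print("tube",cv2.minAreaRect(np.array(tub,'f4')))
p=read_camera("scene"); im=np.array(p["pixels"])[:,:,::-1]
cv2.imwrite("pics/scec.png",cv2.resize(im[165:295,240:385],(800,717))[:600]); 
E
```

```text
tray ((560.5054321289062, -12.731819152832031), (186.5425262451172, 196.2345733642578), 9.017627716064453)
mat ((487.6495361328125, -319.6649169921875), (275.6480407714844, 155.56015014648438), 3.582202196121216)
block ((482.796630859375, 315.4019470214844), (89.34404754638672, 89.43766021728516), 131.86761474609375)
pipe [595.1 -65.4]
tube [527.7 -18.3]
shaft [575.1  46. ]
bearing [585.8  -8.3]
nutL [488.7  37.7]
nutR [506.9 -92.5]
tl [637.51751559  99.63555245]
tr [668.31346283 -96.34473263]
br [ 482.96924116 -126.00503521]
bl [452.47795792  69.49842905]
tube ((527.7239379882812, -18.12363052368164), (40.69854736328125, 38.81084442138672), 7.398560047149658)
```

View pics/scec.png

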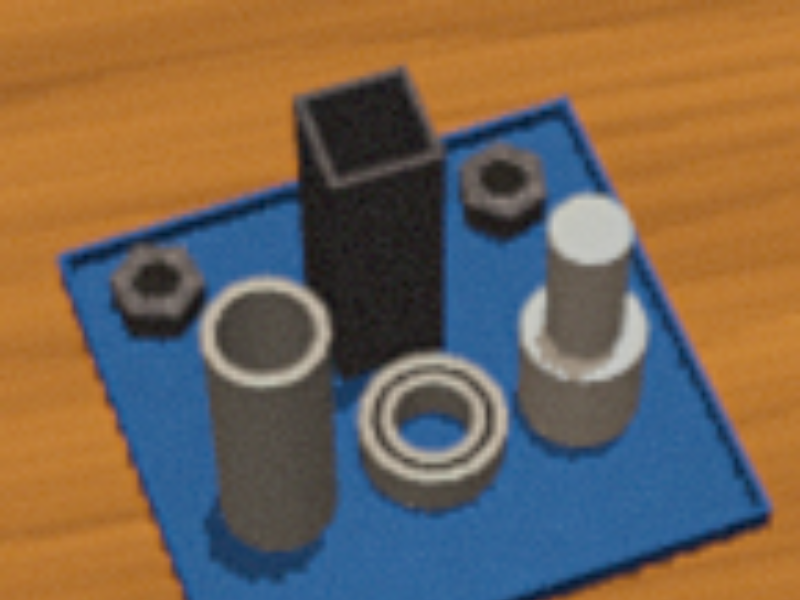

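```bash
python3 - <<'E'
from h import *
p=read_camera("scene"); s=800/145
o=lambda c,r:((r+.5)/s-.5+165,(c+.5)/s-.5+240)
for n,(c,r),z in [("pipe",(266,331),.114),("tube",(368,126),.124),("shaft",(590,229),.109),("bearing",(433,418),.025),("nutL",(502,180),.02),("nutR",(156,280),.02)]:
    print(n,np.round(ray(p,o(c,r),z)[:2]*1000,1))
t=[ray(p,o(*q),.124)[:2]*1000 for q in((297,100),(402,68),(441,148),(330,187))]; print("tube",cv2.minAreaRect(np.array(t,'f4')))
im=np.array(p["pixels"]);hsv=cv2.cvtColor(im,cv2.COLOR_RGB2HSV)
from m import *
h=hull(p,(hsv[...,2]<55).astype('uint8')*255,(165,310,95,215)); print("mat",cv2.minAreaRect(ground(p,h,.004).astype('f4')))
gr=((hsv[...,1]<60)&(hsv[...,2]>140)).astype('uint8')*255
h=hull(p,gr,(150,200,430,490)); print("block",cv2.fitEllipse(ground(p,h,.03).astype('f4')))
E
```

```text
pipe [595.8 -67.4]
tube [530.3 -20.9]
shaft [575.5  44.2]
bearing [586.3 -10.9]
nutL [489.3  35.2]
nutR [506.5 -95.4]
tube ((530.2883911132812, -21.49081802368164), (36.87693786621094, 39.33570098876953), 9.707196235656738)
mat ((488.7296142578125, -322.298095703125), (276.6985168457031, 156.6256866455078), 3.592932939529419)
block ((484.6273193359375, 312.5820007324219), (87.62857818603516, 87.94181060791016), 126.49541473388672)
```

Call:
{"fn": "arm_command", "kwargs": {"steps": [{"translation": [0.315,-0.247,0],"twist": [0,0,0.15],"fingers": 0.65},{"translation": [0.315,-0.247,0],"twist": [0,0,0.15],"fingers": 0.65},{"translation": [0.315,-0.247,0],"twist": [0,0,0.15],"fingers": 0.65},{"translation": [0.315,-0.247,0],"twist": [0,0,0.15],"fingers": 0.65},{"translation": [0.315,-0.247,0],"twist": [0,0,0.15],"fingers": 0.65}], "grip_force": 80}}

```text
time: 1.68
eef_pos: [0.3773, -0.3905, 0.2316]
tcp_rot: [0.997, 0.079, 0.0, 0.0]
contact_force: [-0.2, -0.4, 0.4]
opening: 0.824
finger_force: 0.0
```

```bash
cat > g.py <<'E'
import sys; from h import *
from scipy.spatial.transform import Rotation as Ro
T=dict(pipe=(.5955,-.0664),tube=(.529,-.0196),shaft=(.5753,.0451),bearing=(.586,-.0096),block=(.4837,.314),m1=(.573,-.316),m2=(.488,-.321),m3=(.403,-.326))
def go(n,z,yaw=9.0):
    s=get_state(); r=Ro.from_quat(s["tcp_rot"]); w=Ro.from_euler("z",yaw,degrees=True)*Ro.from_quat([1,0,0,0])
    d=r.inv().apply(np.array([*T[n],z])-s["eef_pos"]); k=np.array((r.inv()*w).as_rotvec())
    print("t",round(s["time"],2),"pos",np.round(s["eef_pos"],4),"open",round(s["opening"],3),"F",np.round(s["contact_force"],1),"speed",np.round(np.abs(s["dq"]).max(),3))
    print(n,"shift",np.round(d/.75,4),"mm",round(np.linalg.norm(d)*1000),"twist",np.round(np.degrees(k)/60,4))
if __name__=="__main__": go(sys.argv[1],float(sys.argv[2]))
E
python3 g.py pipe 0.2
```

```text
t 1.68 pos [ 0.3773 -0.3905  0.2316] open 0.824 F [-0.2 -0.4  0.4] speed 0.665
pipe shift [ 0.3554 -0.3808  0.0421] mm 392 twist [ 0.0004 -0.0005  0.0013]
```

Call:
{"fn": "arm_command", "kwargs": {"steps": [{"translation": [0.27,-0.29,0.03],"twist": [0,0,0],"fingers": 0.65},{"translation": [0.27,-0.29,0.03],"twist": [0,0,0],"fingers": 0.65},{"translation": [0.27,-0.29,0.03],"twist": [0,0,0],"fingers": 0.65},{"translation": [0.27,-0.29,0.03],"twist": [0,0,0],"fingers": 0.65},{"translation": [0.27,-0.29,0.03],"twist": [0,0,0],"fingers": 0.65}]}}

```text
time: 2.3
eef_pos: [0.5432, -0.1436, 0.209]
tcp_rot: [0.997, 0.079, 0.0, 0.0]
contact_force: [1.0, -1.5, 0.7]
opening: 0.826
finger_force: 0.0
```

```bash
python3 g.py pipe 0.2
```

```text
t 2.3 pos [ 0.5432 -0.1436  0.209 ] open 0.826 F [ 1.  -1.5  0.7] speed 0.686
pipe shift [ 0.0852 -0.0906  0.012 ] mm 94 twist [ 0.0003 -0.0006  0.0019]
```

Call:
{"fn": "arm_command", "kwargs": {"steps": [{"translation": [0.075,-0.08,0.012],"twist": [0,0,0],"fingers": 0.65},{"translation": [0.075,-0.08,0.012],"twist": [0,0,0],"fingers": 0.65},{"translation": [0.075,-0.08,0.012],"twist": [0,0,0],"fingers": 0.65},{"translation": [0.075,-0.08,0.012],"twist": [0,0,0],"fingers": 0.65}]}}

```text
time: 2.8
eef_pos: [0.5878, -0.079, 0.1999]
tcp_rot: [0.997, 0.078, -0.0, 0.0]
contact_force: [-0.9, 0.3, 1.6]
opening: 0.824
finger_force: 0.0
```

```bash
python3 g.py pipe 0.066
```

```text
t 2.8 pos [ 0.5878 -0.079   0.1999] open 0.824 F [-0.9  0.3  1.6] speed 0.014
pipe shift [ 0.0129 -0.0151  0.1786] mm 135 twist [ 0.0005  0.0004 -0.0004]
```

Call:
{"fn": "arm_command", "kwargs": {"steps": [{"translation": [0.013,-0.015,0.02],"twist": [0,0,0],"fingers": 0.65},{"translation": [0.013,-0.015,0.08],"twist": [0,0,0],"fingers": 0.65},{"translation": [0.013,-0.015,0.13],"twist": [0,0,0],"fingers": 0.65},{"translation": [0.013,-0.015,0.178],"twist": [0,0,0],"fingers": 0.65},{"translation": [0.013,-0.015,0.178],"twist": [0,0,0],"fingers": 0.65}]}}

```text
time: 3.42
eef_pos: [0.5928, -0.0647, 0.062]
tcp_rot: [0.997, 0.078, -0.004, -0.002]
contact_force: [0.3, 0.6, 0.4]
opening: 0.824
finger_force: 0.0
```

Call:
{"fn": "arm_command", "kwargs": {"steps": [{"translation": [0,0,0],"twist": [0,0,0],"fingers": -0.2},{"translation": [0,0,0],"twist": [0,0,0],"fingers": -0.2},{"translation": [0,0,0],"twist": [0,0,0],"fingers": -0.2},{"translation": [0,0,0],"twist": [0,0,0],"fingers": -0.2}]}}

```text
time: 3.92
eef_pos: [0.5979, -0.0659, 0.0688]
tcp_rot: [0.997, 0.079, 0.002, 0.001]
contact_force: [-0.8, -2.2, 7.4]
opening: 0.476
finger_force: 81.3
```

```bash
python3 g.py pipe 0.066; python3 -c "
from h import *
print(get_state()['finger_force'])
p=read_camera('scene'); save(p,'s1'); im=cv2.imread('pics/s1.png'); cv2.imwrite('pics/s1c.png',cv2.resize(im[120:280,220:380],(600,600)))"
```

```text
t 3.92 pos [ 0.5979 -0.0659  0.0688] open 0.476 F [-0.8 -2.2  7.4] speed 0.001
pipe shift [-0.0033  0.0001  0.0037] mm 4 twist [ 0.0022 -0.0041  0.0006]
81.3335045054555
```

View pics/s1c.png

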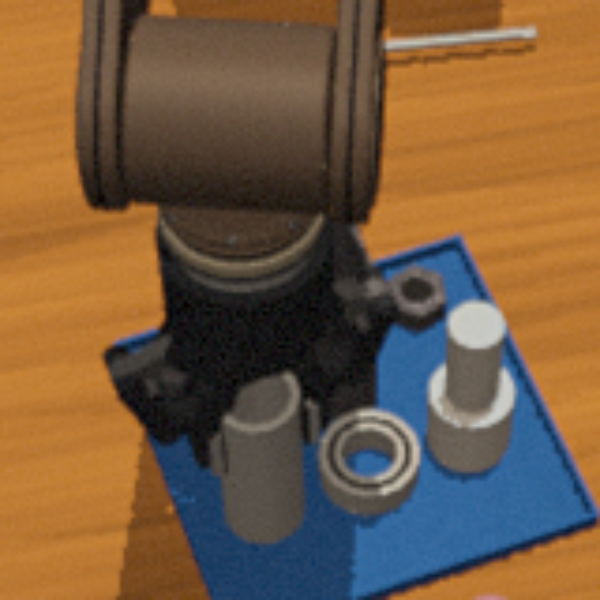

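Call:
{"fn": "arm_command", "kwargs": {"steps": [{"translation": [0,0,-0.04],"twist": [0,0,0],"fingers": -0.2},{"translation": [0,0,-0.09],"twist": [0,0,0],"fingers": -0.2},{"translation": [0,0,-0.14],"twist": [0,0,0],"fingers": -0.2},{"translation": [0,0,-0.17],"twist": [0,0,0],"fingers": -0.2},{"translation": [0,0,-0.17],"twist": [0,0,0],"fingers": -0.2}]}}

```text
time: 4.6
eef_pos: [0.5964, -0.065, 0.1947]
tcp_rot: [0.997, 0.079, 0.001, 0.0]
contact_force: [-0.3, -0.3, -5.0]
opening: 0.483
finger_force: 81.9
```

Call:
{"fn": "arm_command", "kwargs": {"steps": [{"translation": [-0.01,0.05,0],"twist": [0,0,0],"fingers": -0.2},{"translation": [-0.03,0.12,0],"twist": [0,0,0],"fingers": -0.2},{"translation": [-0.05,0.19,0],"twist": [0,0,0],"fingers": -0.2},{"translation": [-0.07,0.26,0],"twist": [0,0,0],"fingers": -0.2},{"translation": [-0.085,0.31,0],"twist": [0,0,0],"fingers": -0.2}]}}

```text
time: 5.22
eef_pos: [0.5677, -0.306, 0.1901]
tcp_rot: [0.997, 0.078, -0.002, -0.002]
contact_force: [1.2, 0.6, -5.1]
opening: 0.471
finger_force: 82.1
```

Call:
{"fn": "arm_command", "kwargs": {"steps": [{"translation": [0,0.01,0],"twist": [0,0,0],"fingers": -0.2},{"translation": [0,0.01,0],"twist": [0,0,0],"fingers": -0.2},{"translation": [0,0.01,0],"twist": [0,0,0],"fingers": -0.2}]}}

```text
time: 5.6
eef_pos: [0.5706, -0.3105, 0.1924]
tcp_rot: [0.997, 0.079, -0.001, -0.001]
contact_force: [1.0, -0.3, -4.1]
opening: 0.476
finger_force: 82.3
```

```bash
python3 g.py m1 0.0695
```

```text
t 5.6 pos [ 0.5706 -0.3105  0.1924] open 0.476 F [ 1.  -0.3 -4.1] speed 0.01
m1 shift [0.0022 0.0081 0.1639] mm 123 twist [-0.0022  0.0014  0.0018]
```

Call:
{"fn": "arm_command", "kwargs": {"steps": [{"translation": [0,0.005,0.05],"twist": [0,0,0],"fingers": -0.2},{"translation": [0,0.007,0.1],"twist": [0,0,0],"fingers": -0.2},{"translation": [0,0.007,0.13],"twist": [0,0,0],"fingers": -0.2},{"translation": [0,0.007,0.15],"twist": [0,0,0],"fingers": -0.2},{"translation": [0,0.007,0.15],"twist": [0,0,0],"fingers": -0.2}]}}

```text
time: 6.22
eef_pos: [0.5715, -0.3167, 0.0805]
tcp_rot: [0.997, 0.079, -0.001, -0.001]
contact_force: [0.2, -0.1, -3.9]
opening: 0.476
finger_force: 82.3
```

Call:
{"fn": "arm_command", "kwargs": {"steps": [{"translation": [0,0,0],"twist": [0,0,0],"fingers": -0.2},{"translation": [0,0,0.007],"twist": [0,0,0],"fingers": -0.2},{"translation": [0,0,0.013],"twist": [0,0,0],"fingers": -0.2},{"translation": [0,0,0.013],"twist": [0,0,0],"fingers": -0.2}]}}

```text
time: 6.72
eef_pos: [0.5712, -0.3171, 0.071]
tcp_rot: [0.997, 0.079, -0.0, -0.0]
contact_force: [0.3, 1.0, -4.6]
opening: 0.481
finger_force: 82.3
```

```bash
python3 g.py m1 0.0688
```

```text
t 6.72 pos [ 0.5712 -0.3171  0.071 ] open 0.481 F [ 0.3  1.  -4.6] speed 0.005
m1 shift [ 0.0025 -0.0011  0.0029] mm 3 twist [-0.0009  0.0008  0.0005]
```

Call:
{"fn": "arm_command", "kwargs": {"steps": [{"translation": [0,0,0.002],"twist": [0,0,0],"fingers": -0.2},{"translation": [0,0,0.004],"twist": [0,0,0],"fingers": -0.2},{"translation": [0,0,0.004],"twist": [0,0,0],"fingers": -0.2},{"translation": [0,0,0.004],"twist": [0,0,0],"fingers": 0}]}}

```text
time: 7.22
eef_pos: [0.5718, -0.3176, 0.0689]
tcp_rot: [0.997, 0.079, 0.0, 0.0]
contact_force: [-0.1, 0.7, -2.3]
opening: 0.497
finger_force: 1.6
```

Call:
{"fn": "arm_command", "kwargs": {"steps": [{"translation": [0,0,0],"twist": [0,0,0],"fingers": 0.4},{"translation": [0,0,0],"twist": [0,0,0],"fingers": 0.65},{"translation": [0,0,-0.04],"twist": [0,0,0],"fingers": 0.65},{"translation": [0,0,-0.1],"twist": [0,0,0],"fingers": 0.65},{"translation": [0,0,-0.17],"twist": [0,0,0],"fingers": 0.65}]}}

```text
time: 7.85
eef_pos: [0.5714, -0.3171, 0.197]
tcp_rot: [0.997, 0.079, -0.0, -0.0]
contact_force: [0.6, 0.4, -0.4]
opening: 0.827
finger_force: 0.0
```

```bash
python3 g.py tube 0.2
```

```text
t 7.85 pos [ 0.5714 -0.3171  0.197 ] open 0.827 F [ 0.6  0.4 -0.4] speed 0.712
tube shift [ 0.0065 -0.4007 -0.0037] mm 301 twist [-0.0008  0.0007  0.0006]
```

Call:
{"fn": "arm_command", "kwargs": {"steps": [{"translation": [0.006,-0.08,0],"twist": [0,0,0],"fingers": 0.65},{"translation": [0.006,-0.16,0],"twist": [0,0,0],"fingers": 0.65},{"translation": [0.006,-0.24,0],"twist": [0,0,0],"fingers": 0.65},{"translation": [0.006,-0.32,0],"twist": [0,0,0],"fingers": 0.65},{"translation": [0.006,-0.39,0],"twist": [0,0,0],"fingers": 0.65}]}}

```text
time: 8.48
eef_pos: [0.53, -0.0259, 0.197]
tcp_rot: [0.997, 0.079, 0.001, 0.0]
contact_force: [1.2, 0.2, 1.0]
opening: 0.824
finger_force: 0.0
```

Call:
{"fn": "arm_command", "kwargs": {"steps": [{"translation": [0,-0.01,0],"twist": [0,0,0],"fingers": 0.65},{"translation": [0,-0.01,0],"twist": [0,0,0],"fingers": 0.65},{"translation": [0,-0.01,0],"twist": [0,0,0],"fingers": 0.65}]}}

```text
time: 8.85
eef_pos: [0.5295, -0.0217, 0.1964]
tcp_rot: [0.997, 0.078, 0.0, 0.0]
contact_force: [0.9, 0.3, -0.5]
opening: 0.82
finger_force: 0.0
```

```bash
python3 g.py tube 0.074; python3 - <<'E'
from h import *
p=read_camera("scene")
for n in("pipe","bearing"):print(n,[(round(r["conf"],2),np.round(ray(p,r["point"],.06 if n=="pipe" else .015),3)) for r in recognise(p,n)[:2]])
E
```

```text
t 8.85 pos [ 0.5295 -0.0217  0.1964] open 0.82 F [ 0.9  0.3 -0.5] speed 0.007
tube shift [-0.0004 -0.003   0.1632] mm 122 twist [ 0.0006 -0.0006 -0.0008]
pipe [(0.67, array([ 0.568, -0.316,  0.06 ]))]
bearing [(0.68, array([0.494, 0.033, 0.015])), (0.63, array([ 0.574, -0.003,  0.015]))]
```

Call:
{"fn": "arm_command", "kwargs": {"steps": [{"translation": [0,-0.003,0.05],"twist": [0,0,0],"fingers": 0.65},{"translation": [0,-0.003,0.11],"twist": [0,0,0],"fingers": 0.65},{"translation": [0,-0.003,0.15],"twist": [0,0,0],"fingers": 0.65},{"translation": [0,-0.003,0.163],"twist": [0,0,0],"fingers": 0.65},{"translation": [0,-0.003,0.163],"twist": [0,0,0],"fingers": 0.65}]}}

```text
time: 9.62
eef_pos: [0.5288, -0.0186, 0.0738]
tcp_rot: [0.997, 0.078, -0.0, -0.0]
contact_force: [0.3, -0.4, -0.0]
opening: 0.821
finger_force: 0.0
```

Call:
{"fn": "arm_command", "kwargs": {"steps": [{"translation": [0,0,0],"twist": [0,0,0],"fingers": 0.65},{"translation": [0,0,0],"twist": [0,0,0],"fingers": -0.2},{"translation": [0,0,0],"twist": [0,0,0],"fingers": -0.2},{"translation": [0,0,0],"twist": [0,0,0],"fingers": -0.2},{"translation": [0,0,0],"twist": [0,0,0],"fingers": -0.2}]}}

```text
time: 10.25
eef_pos: [0.5296, -0.0185, 0.0752]
tcp_rot: [0.997, 0.079, 0.001, 0.0]
contact_force: [-1.3, -1.0, 5.9]
opening: 0.458
finger_force: 80.6
```

```bash
python3 g.py m3 0.2
```

```text
t 10.25 pos [ 0.5296 -0.0185  0.0752] open 0.458 F [-1.3 -1.   5.9] speed 0.003
m3 shift [-0.2309  0.3785 -0.1665] mm 355 twist [ 0.001  -0.002   0.0007]
```

Call:
{"fn": "arm_command", "kwargs": {"steps": [{"translation": [0,0,-0.04],"twist": [0,0,0],"fingers": -0.2},{"translation": [0,0,-0.09],"twist": [0,0,0],"fingers": -0.2},{"translation": [0,0,-0.14],"twist": [0,0,0],"fingers": -0.2},{"translation": [0,0.02,-0.17],"twist": [0,0,0],"fingers": -0.2},{"translation": [-0.02,0.06,-0.17],"twist": [0,0,0],"fingers": -0.2}]}}

```text
time: 10.88
eef_pos: [0.5217, -0.0647, 0.2026]
tcp_rot: [0.997, 0.08, 0.001, 0.0]
contact_force: [-0.0, 0.4, -4.3]
opening: 0.459
finger_force: 81.2
```

Call:
{"fn": "arm_command", "kwargs": {"steps": [{"translation": [-0.04,0.06,0],"twist": [0,0,0],"fingers": -0.2},{"translation": [-0.08,0.12,0],"twist": [0,0,0],"fingers": -0.2},{"translation": [-0.12,0.18,0],"twist": [0,0,0],"fingers": -0.2},{"translation": [-0.16,0.24,0],"twist": [0,0,0],"fingers": -0.2},{"translation": [-0.2,0.3,0],"twist": [0,0,0],"fingers": -0.2}]}}

```text
time: 11.5
eef_pos: [0.4064, -0.3111, 0.1995]
tcp_rot: [0.997, 0.079, -0.001, -0.001]
contact_force: [0.8, -0.2, -4.4]
opening: 0.46
finger_force: 81.2
```

Call:
{"fn": "arm_command", "kwargs": {"steps": [{"translation": [-0.008,0.01,0],"twist": [0,0,0],"fingers": -0.2},{"translation": [-0.008,0.01,0],"twist": [0,0,0],"fingers": -0.2},{"translation": [-0.008,0.01,0],"twist": [0,0,0],"fingers": -0.2}]}}

```text
time: 11.88
eef_pos: [0.4036, -0.3176, 0.2004]
tcp_rot: [0.997, 0.079, -0.0, -0.001]
contact_force: [-0.1, 0.1, -4.0]
opening: 0.456
finger_force: 81.6
```

```bash
python3 g.py m3 0.0752
```

```text
t 11.88 pos [ 0.4036 -0.3176  0.2004] open 0.456 F [-0.1  0.1 -4. ] speed 0.011
m3 shift [-0.0024  0.0113  0.167 ] mm 126 twist [-0.0019  0.0005  0.0018]
```

Call:
{"fn": "arm_command", "kwargs": {"steps": [{"translation": [0,0.005,0.05],"twist": [0,0,0],"fingers": -0.2},{"translation": [0,0.01,0.1],"twist": [0,0,0],"fingers": -0.2},{"translation": [0,0.01,0.14],"twist": [0,0,0],"fingers": -0.2},{"translation": [0,0.01,0.155],"twist": [0,0,0],"fingers": -0.2},{"translation": [0,0.01,0.155],"twist": [0,0,0],"fingers": -0.2}]}}

```text
time: 12.5
eef_pos: [0.4048, -0.3255, 0.0847]
tcp_rot: [0.997, 0.079, -0.0, -0.001]
contact_force: [-0.0, -0.4, -3.1]
opening: 0.46
finger_force: 81.6
```

```bash
python3 g.py m3 0.0752
```

```text
t 12.5 pos [ 0.4048 -0.3255  0.0847] open 0.46 F [-0.  -0.4 -3.1] speed 0.034
m3 shift [-0.0025  0.0003  0.0127] mm 10 twist [-0.0012  0.0006  0.0019]
```

Call:
{"fn": "arm_command", "kwargs": {"steps": [{"translation": [0,0,0.006],"twist": [0,0,0],"fingers": -0.2},{"translation": [0,0,0.011],"twist": [0,0,0],"fingers": -0.2},{"translation": [0,0,0.013],"twist": [0,0,0],"fingers": -0.2},{"translation": [0,0,0.013],"twist": [0,0,0],"fingers": -0.2},{"translation": [0,0,0.013],"twist": [0,0,0],"fingers": -0.05}]}}

```text
time: 13.12
eef_pos: [0.405, -0.3271, 0.0762]
tcp_rot: [0.997, 0.079, 0.0, 0.001]
contact_force: [-0.5, 0.7, 0.1]
opening: 0.469
finger_force: 0.3
```

Call:
{"fn": "arm_command", "kwargs": {"steps": [{"translation": [0,0,0],"twist": [0,0,0],"fingers": 0.4},{"translation": [0,0,0],"twist": [0,0,0],"fingers": 0.65},{"translation": [0,0,-0.04],"twist": [0,0,0],"fingers": 0.65},{"translation": [0,0,-0.1],"twist": [0,0,0],"fingers": 0.65},{"translation": [0,0,-0.17],"twist": [0,0,0],"fingers": 0.65}]}}

```text
time: 13.75
eef_pos: [0.4041, -0.3261, 0.2036]
tcp_rot: [0.997, 0.079, -0.0, -0.001]
contact_force: [0.4, -1.5, -0.7]
opening: 0.822
finger_force: 0.0
```

```bash
python3 g.py shaft 0.2
```

```text
t 13.75 pos [ 0.4041 -0.3261  0.2036] open 0.822 F [ 0.4 -1.5 -0.7] speed 0.825
shaft shift [ 0.3031 -0.453   0.0052] mm 409 twist [-0.0012  0.0007  0.0006]
```

Call:
{"fn": "arm_command", "kwargs": {"steps": [{"translation": [0.045,-0.067,0],"twist": [0,0,0],"fingers": 0.5},{"translation": [0.09,-0.135,0],"twist": [0,0,0],"fingers": 0.5},{"translation": [0.135,-0.2,0],"twist": [0,0,0],"fingers": 0.5},{"translation": [0.18,-0.27,0],"twist": [0,0,0],"fingers": 0.5},{"translation": [0.22,-0.33,0],"twist": [0,0,0],"fingers": 0.5}]}}

```text
time: 14.38
eef_pos: [0.5294, -0.0541, 0.2034]
tcp_rot: [0.997, 0.079, 0.001, 0.0]
contact_force: [0.2, -1.0, 0.9]
opening: 0.748
finger_force: 0.0
```

Call:
{"fn": "arm_command", "kwargs": {"steps": [{"translation": [0.04,-0.06,0],"twist": [0,0,0],"fingers": 0.5},{"translation": [0.08,-0.12,0],"twist": [0,0,0],"fingers": 0.5},{"translation": [0.08,-0.12,0],"twist": [0,0,0],"fingers": 0.5},{"translation": [0.08,-0.12,0],"twist": [0,0,0],"fingers": 0.5}]}}

```text
time: 14.88
eef_pos: [0.5736, 0.0421, 0.2027]
tcp_rot: [0.997, 0.079, -0.0, 0.0]
contact_force: [-0.1, -0.6, 0.2]
opening: 0.746
finger_force: 0.0
```

```bash
python3 g.py shaft 0.066
```

```text
t 14.88 pos [0.5736 0.0421 0.2027] open 0.746 F [-0.1 -0.6  0.2] speed 0.028
shaft shift [ 0.003  -0.0037  0.1823] mm 137 twist [0.0004 0.0004 0.0012]
```

Call:
{"fn": "arm_command", "kwargs": {"steps": [{"translation": [0.003,-0.004,0.05],"twist": [0,0,0],"fingers": 0.5},{"translation": [0.003,-0.004,0.11],"twist": [0,0,0],"fingers": 0.5},{"translation": [0.003,-0.004,0.16],"twist": [0,0,0],"fingers": 0.5},{"translation": [0.003,-0.004,0.182],"twist": [0,0,0],"fingers": 0.5},{"translation": [0.003,-0.004,0.182],"twist": [0,0,0],"fingers": 0.5}]}}

```text
time: 15.5
eef_pos: [0.5748, 0.0446, 0.0656]
tcp_rot: [0.997, 0.078, -0.001, -0.0]
contact_force: [-0.6, -0.2, -0.3]
opening: 0.75
finger_force: 0.0
```

Call:
{"fn": "arm_command", "kwargs": {"steps": [{"translation": [0,0,0],"twist": [0,0,0],"fingers": 0.5},{"translation": [0,0,0],"twist": [0,0,0],"fingers": -0.5},{"translation": [0,0,0],"twist": [0,0,0],"fingers": -0.5},{"translation": [0,0,0],"twist": [0,0,0],"fingers": -0.5},{"translation": [0,0,0],"twist": [0,0,0],"fingers": -0.5}]}}

```text
time: 16.12
eef_pos: [0.5764, 0.0456, 0.0677]
tcp_rot: [0.997, 0.079, 0.001, 0.0]
contact_force: [-1.0, 0.3, 5.8]
opening: 0.315
finger_force: 78.2
```

```bash
python3 g.py m2 0.2
```

```text
t 16.12 pos [0.5764 0.0456 0.0677] open 0.315 F [-1.   0.3  5.8] speed 0.001
m2 shift [-0.1929  0.4643 -0.1766] mm 400 twist [ 0.0002 -0.002   0.0008]
```

Call:
{"fn": "arm_command", "kwargs": {"steps": [{"translation": [0,0,-0.04],"twist": [0,0,0],"fingers": -0.5},{"translation": [0,0,-0.09],"twist": [0,0,0],"fingers": -0.5},{"translation": [0,0,-0.14],"twist": [0,0,0],"fingers": -0.5},{"translation": [-0.01,0.02,-0.175],"twist": [0,0,0],"fingers": -0.5},{"translation": [-0.03,0.07,-0.175],"twist": [0,0,0],"fingers": -0.5}]}}

```text
time: 16.75
eef_pos: [0.5624, -0.0096, 0.1995]
tcp_rot: [0.997, 0.08, 0.002, 0.001]
contact_force: [0.9, -0.3, -2.4]
opening: 0.314
finger_force: 79.1
```

Call:
{"fn": "arm_command", "kwargs": {"steps": [{"translation": [-0.03,0.07,0],"twist": [0,0,0],"fingers": -0.5},{"translation": [-0.06,0.14,0],"twist": [0,0,0],"fingers": -0.5},{"translation": [-0.09,0.21,0],"twist": [0,0,0],"fingers": -0.5},{"translation": [-0.12,0.28,0],"twist": [0,0,0],"fingers": -0.5},{"translation": [-0.15,0.35,0],"twist": [0,0,0],"fingers": -0.5}]}}

```text
time: 17.38
eef_pos: [0.4901, -0.2879, 0.1959]
tcp_rot: [0.997, 0.079, -0.001, -0.001]
contact_force: [0.6, -0.4, -2.9]
opening: 0.312
finger_force: 79.1
```

Call:
{"fn": "arm_command", "kwargs": {"steps": [{"translation": [-0.013,0.04,0],"twist": [0,0,0],"fingers": -0.5},{"translation": [-0.013,0.04,0],"twist": [0,0,0],"fingers": -0.5},{"translation": [-0.013,0.04,0],"twist": [0,0,0],"fingers": -0.5},{"translation": [-0.013,0.04,0],"twist": [0,0,0],"fingers": -0.5}]}}

```text
time: 17.88
eef_pos: [0.4867, -0.3166, 0.1969]
tcp_rot: [0.997, 0.08, -0.0, -0.001]
contact_force: [0.5, 0.1, -2.7]
opening: 0.312
finger_force: 79.3
```

```bash
python3 g.py m2 0.0677
```

```text
t 17.88 pos [ 0.4867 -0.3166  0.1969] open 0.312 F [ 0.5  0.1 -2.7] speed 0.005
m2 shift [0.0009 0.0063 0.1723] mm 129 twist [-0.0012  0.0007  0.002 ]
```

Call:
{"fn": "arm_command", "kwargs": {"steps": [{"translation": [0,0.006,0.05],"twist": [0,0,0],"fingers": -0.5},{"translation": [0,0.006,0.1],"twist": [0,0,0],"fingers": -0.5},{"translation": [0,0.006,0.145],"twist": [0,0,0],"fingers": -0.5},{"translation": [0,0.006,0.16],"twist": [0,0,0],"fingers": -0.5},{"translation": [0,0.006,0.16],"twist": [0,0,0],"fingers": -0.5}]}}

```text
time: 18.5
eef_pos: [0.4875, -0.3217, 0.0773]
tcp_rot: [0.997, 0.079, -0.0, -0.0]
contact_force: [0.3, 0.3, -2.5]
opening: 0.309
finger_force: 79.5
```

```bash
python3 g.py m2 0.0677
```

```text
t 18.5 pos [ 0.4875 -0.3217  0.0773] open 0.309 F [ 0.3  0.3 -2.5] speed 0.035
m2 shift [ 0.0008 -0.0008  0.0128] mm 10 twist [-0.0008  0.0007  0.0015]
```

Call:
{"fn": "arm_command", "kwargs": {"steps": [{"translation": [0,0,0.006],"twist": [0,0,0],"fingers": -0.5},{"translation": [0,0,0.011],"twist": [0,0,0],"fingers": -0.5},{"translation": [0,0,0.0135],"twist": [0,0,0],"fingers": -0.5},{"translation": [0,0,0.0135],"twist": [0,0,0],"fingers": -0.5},{"translation": [0,0,0.0135],"twist": [0,0,0],"fingers": -0.3}]}}

```text
time: 19.12
eef_pos: [0.4879, -0.3229, 0.0682]
tcp_rot: [0.997, 0.079, 0.001, 0.001]
contact_force: [1.0, 0.9, 0.5]
opening: 0.346
finger_force: 0.0
```

Call:
{"fn": "arm_command", "kwargs": {"steps": [{"translation": [0,0,0],"twist": [0,0,0],"fingers": 0.1},{"translation": [0,0,0],"twist": [0,0,0],"fingers": 0.5},{"translation": [0,0,-0.04],"twist": [0,0,0],"fingers": 0.5},{"translation": [0,0,-0.1],"twist": [0,0,0],"fingers": 0.5},{"translation": [0,0,-0.17],"twist": [0,0,0],"fingers": 0.5}]}}

```text
time: 19.75
eef_pos: [0.4869, -0.322, 0.1955]
tcp_rot: [0.997, 0.079, -0.001, -0.001]
contact_force: [0.3, -0.8, 1.1]
opening: 0.749
finger_force: 0.0
```

```bash
python3 - <<'E'
from m import *
for c in("top","scene"):
    p=read_camera(c); save(p,c+"2"); im=np.array(p["pixels"]); 
    for n,h in dict(bearing=.015,pipe=.06,tube=.06,shaft=.06).items(): print(c,n,[(round(r["conf"],2),np.round(r["point"]).tolist(),np.round(ray(p,r["point"],h)[:2],3)) for r in recognise(p,n)[:4]])
    if c=="scene": cv2.imwrite("pics/s2.png",cv2.resize(im[160:320,90:380,::-1],(800,441)))
    else: cv2.imwrite("pics/t2.png",cv2.resize(im[190:310,250:390,::-1],(700,600),interpolation=cv2.INTER_CUBIC))
E
python3 g.py bearing 0.2
```

```text
top bearing [(0.86, [224.0, 318.0], array([ 0.608, -0.013])), (0.72, [240.0, 466.0], array([ 0.581, -0.328]))]
top pipe [(0.9, [244.0, 468.0], array([ 0.566, -0.319]))]
top tube []
top shaft [(0.95, [180.0, 226.0], array([0.689, 0.18 ])), (0.93, [166.0, 304.0], array([0.724, 0.019])), (0.76, [252.0, 234.0], array([0.54 , 0.158]))]
scene bearing [(0.57, [238.0, 320.0], array([ 0.577, -0.006])), (0.38, [216.0, 150.0], array([ 0.457, -0.323]))]
scene pipe [(0.77, [253.0, 149.0], array([ 0.569, -0.321])), (0.45, [242.0, 315.0], array([ 0.609, -0.022]))]
scene tube [(0.61, [180.0, 141.0], array([ 0.401, -0.327]))]
scene shaft [(0.8, [269.0, 429.0], array([0.707, 0.168])), (0.78, [202.0, 404.0], array([0.558, 0.163])), (0.76, [304.0, 350.0], array([0.745, 0.013])), (0.58, [217.0, 145.0], array([ 0.489, -0.323]))]
t 20.25 pos [ 0.4868 -0.3219  0.1931] open 0.751 F [-0.5  0.5  0.3] speed 0.006
bearing shift [ 0.196  -0.3905 -0.0085] mm 328 twist [-0.0024  0.0019  0.0005]
```

View pics/s2.png

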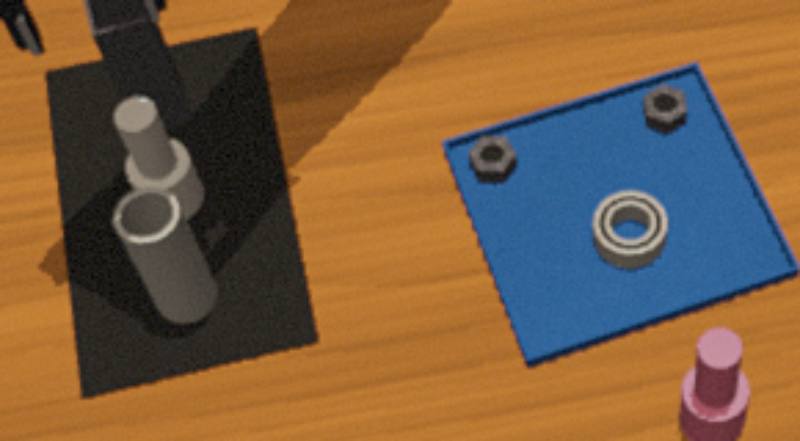

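View pics/t2.png

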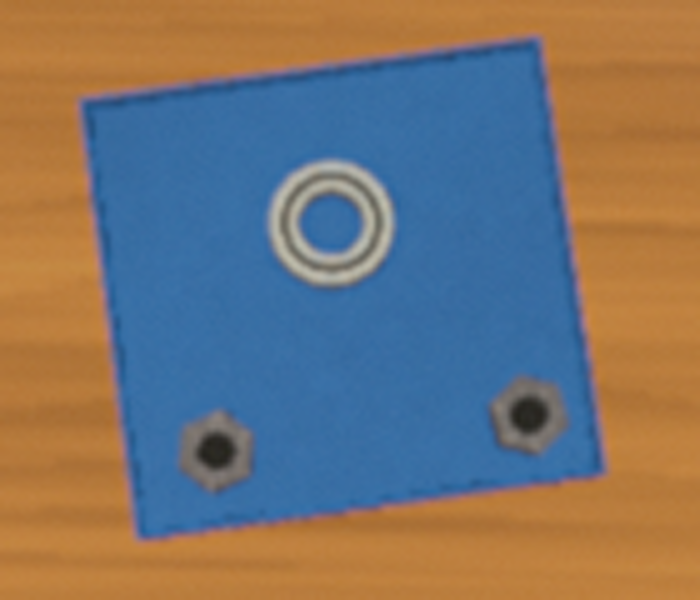

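The pipe and shaft stand on the mat. The tube is beside them, found at scene (180,141) and partly hidden by the arm. The bearing, at top (234,316), and both nuts have not moved.

Call:
{"fn": "arm_command", "kwargs": {"steps": [{"translation": [0.035,-0.07,0],"twist": [0,0,0],"fingers": 0.65},{"translation": [0.07,-0.14,0],"twist": [0,0,0],"fingers": 0.65},{"translation": [0.105,-0.21,0],"twist": [0,0,0],"fingers": 0.65},{"translation": [0.14,-0.28,0],"twist": [0,0,0],"fingers": 0.65},{"translation": [0.175,-0.35,0],"twist": [0,0,0],"fingers": 0.65}]}}

```text
time: 20.88
eef_pos: [0.5758, -0.0407, 0.1941]
tcp_rot: [0.997, 0.079, -0.001, -0.0]
contact_force: [0.1, 0.0, -0.1]
opening: 0.827
finger_force: 0.0
```

Call:
{"fn": "arm_command", "kwargs": {"steps": [{"translation": [0.018,-0.036,0.04],"twist": [0,0,0],"fingers": 0.65},{"translation": [0.018,-0.036,0.08],"twist": [0,0,0],"fingers": 0.65},{"translation": [0.018,-0.036,0.14],"twist": [0,0,0],"fingers": 0.65},{"translation": [0.018,-0.036,0.18],"twist": [0,0,0],"fingers": 0.65},{"translation": [0.018,-0.036,0.18],"twist": [0,0,0],"fingers": 0.65}]}}

```text
time: 21.5
eef_pos: [0.582, -0.0132, 0.0561]
tcp_rot: [0.997, 0.079, -0.004, -0.001]
contact_force: [0.5, -0.1, 0.5]
opening: 0.823
finger_force: 0.0
```

Call:
{"fn": "arm_command", "kwargs": {"steps": [{"translation": [0,0,0],"twist": [0,0,0],"fingers": 0.65}]}}

```text
time: 21.62
eef_pos: [0.5857, -0.014, 0.0609]
tcp_rot: [0.997, 0.079, 0.001, 0.0]
contact_force: [-0.4, -0.2, 0.6]
opening: 0.826
finger_force: 0.0
```

```bash
python3 g.py bearing 0.004
```

```text
t 21.62 pos [ 0.5857 -0.014   0.0609] open 0.826 F [-0.4 -0.2  0.6] speed 0.024
bearing shift [ 0.0013 -0.0057  0.0758] mm 57 twist [ 0.0004 -0.0011  0.0006]
```

Call:
{"fn": "arm_command", "kwargs": {"steps": [{"translation": [0.001,-0.006,0.02],"twist": [0,0,0],"fingers": 0.65},{"translation": [0.001,-0.006,0.045],"twist": [0,0,0],"fingers": 0.65},{"translation": [0.001,-0.006,0.065],"twist": [0,0,0],"fingers": 0.65},{"translation": [0.001,-0.006,0.073],"twist": [0,0,0],"fingers": 0.65},{"translation": [0.001,-0.006,0.073],"twist": [0,0,0],"fingers": 0.65}]}}

```text
time: 22.25
eef_pos: [0.5845, -0.0092, 0.0043]
tcp_rot: [0.997, 0.079, -0.001, -0.0]
contact_force: [-0.7, -0.2, -0.0]
opening: 0.822
finger_force: 0.0
```

Call:
{"fn": "arm_command", "kwargs": {"steps": [{"translation": [0,0,0],"twist": [0,0,0],"fingers": 0.65},{"translation": [0,0,0],"twist": [0,0,0],"fingers": 0.4}]}}

```text
time: 22.5
eef_pos: [0.5855, -0.0094, 0.0059]
tcp_rot: [0.997, 0.079, 0.001, 0.0]
contact_force: [0.2, -0.1, 0.5]
opening: 0.701
finger_force: 0.0
```

```bash
python3 g.py bearing 0.004
```

```text
t 22.5 pos [ 0.5855 -0.0094  0.0059] open 0.701 F [ 0.2 -0.1  0.5] speed 0.002
bearing shift [0.0006 0.0004 0.0026] mm 2 twist [ 0.0005 -0.0013  0.0006]
```

Call:
{"fn": "arm_command", "kwargs": {"steps": [{"translation": [0,0,0.003],"twist": [0,0,0],"fingers": 0.4},{"translation": [0,0,0.003],"twist": [0,0,0],"fingers": 0},{"translation": [0,0,0.003],"twist": [0,0,0],"fingers": 0},{"translation": [0,0,0.003],"twist": [0,0,0],"fingers": 0},{"translation": [0,0,0.003],"twist": [0,0,0],"fingers": 0}]}}

```text
time: 23.12
eef_pos: [0.5855, -0.0093, 0.0038]
tcp_rot: [0.997, 0.079, 0.001, 0.0]
contact_force: [-1.5, 0.6, 5.9]
opening: 0.58
finger_force: 83.1
```

```bash
python3 g.py bearing 0.004
```

```text
t 23.12 pos [ 0.5855 -0.0093  0.0038] open 0.58 F [-1.5  0.6  5.9] speed 0.002
bearing shift [ 0.0006  0.0004 -0.0002] mm 1 twist [ 0.0004 -0.001   0.0007]
```

Call:
{"fn": "arm_command", "kwargs": {"steps": [{"translation": [0,0,-0.03],"twist": [0,0,0],"fingers": 0},{"translation": [0,0,-0.09],"twist": [0,0,0],"fingers": 0},{"translation": [0,0,-0.16],"twist": [0,0,0],"fingers": 0},{"translation": [0,0,-0.22],"twist": [0,0,0],"fingers": 0},{"translation": [0,0,-0.26],"twist": [0,0,0],"fingers": 0}]}}

```text
time: 23.75
eef_pos: [0.5852, -0.0092, 0.1996]
tcp_rot: [0.997, 0.079, 0.001, 0.0]
contact_force: [-0.8, 0.8, -1.7]
opening: 0.574
finger_force: 83.2
```

```bash
python3 g.py block 0.2
```

```text
t 23.75 pos [ 0.5852 -0.0092  0.1996] open 0.574 F [-0.8  0.8 -1.7] speed 0.431
block shift [-0.0659 -0.4469 -0.0008] mm 339 twist [ 0.0005 -0.0016  0.0005]
```

Call:
{"fn": "arm_command", "kwargs": {"steps": [{"translation": [-0.01,-0.07,0],"twist": [0,0,0],"fingers": 0},{"translation": [-0.02,-0.15,0],"twist": [0,0,0],"fingers": 0},{"translation": [-0.035,-0.23,0],"twist": [0,0,0],"fingers": 0},{"translation": [-0.045,-0.31,0],"twist": [0,0,0],"fingers": 0},{"translation": [-0.055,-0.38,0],"twist": [0,0,0],"fingers": 0}]}}

```text
time: 24.38
eef_pos: [0.4978, 0.2675, 0.1966]
tcp_rot: [0.997, 0.079, -0.001, 0.0]
contact_force: [0.2, -0.0, -1.9]
opening: 0.579
finger_force: 83.3
```

Call:
{"fn": "arm_command", "kwargs": {"steps": [{"translation": [-0.01,-0.06,0],"twist": [0,0,0],"fingers": 0},{"translation": [-0.01,-0.06,0],"twist": [0,0,0],"fingers": 0},{"translation": [-0.01,-0.06,0],"twist": [0,0,0],"fingers": 0},{"translation": [-0.01,-0.06,0],"twist": [0,0,0],"fingers": 0}]}}

```text
time: 24.88
eef_pos: [0.4853, 0.3078, 0.1975]
tcp_rot: [0.997, 0.078, -0.0, 0.0]
contact_force: [0.1, -0.6, -2.4]
opening: 0.579
finger_force: 83.4
```

```bash
python3 g.py block 0.03
```

```text
t 24.88 pos [0.4853 0.3078 0.1975] open 0.579 F [ 0.1 -0.6 -2.4] speed 0.005
block shift [-0.0006 -0.0085  0.2233] mm 168 twist [ 0.0004  0.0007 -0.0009]
```

Call:
{"fn": "arm_command", "kwargs": {"steps": [{"translation": [-0.001,-0.008,0.05],"twist": [0,0,0],"fingers": 0},{"translation": [-0.001,-0.008,0.11],"twist": [0,0,0],"fingers": 0},{"translation": [-0.001,-0.008,0.16],"twist": [0,0,0],"fingers": 0},{"translation": [-0.001,-0.008,0.195],"twist": [0,0,0],"fingers": 0},{"translation": [-0.001,-0.008,0.205],"twist": [0,0,0],"fingers": 0}]}}

```text
time: 25.5
eef_pos: [0.4824, 0.3131, 0.042]
tcp_rot: [0.997, 0.078, -0.002, 0.001]
contact_force: [0.1, 0.2, -0.7]
opening: 0.577
finger_force: 83.4
```

Call:
{"fn": "arm_command", "kwargs": {"steps": [{"translation": [0,0,0],"twist": [0,0,0],"fingers": 0},{"translation": [0,0,0.005],"twist": [0,0,0],"fingers": 0},{"translation": [0,0,0.01],"twist": [0,0,0],"fingers": 0},{"translation": [0,0,0.01],"twist": [0,0,0],"fingers": 0}]}}

```text
time: 26.0
eef_pos: [0.4833, 0.3149, 0.0369]
tcp_rot: [0.997, 0.079, 0.0, -0.0]
contact_force: [-0.0, 0.6, -1.6]
opening: 0.578
finger_force: 83.4
```

```bash
python3 g.py block 0.03
```

```text
t 26.0 pos [0.4833 0.3149 0.0369] open 0.578 F [-0.   0.6 -1.6] speed 0.002
block shift [0.0003 0.0013 0.0092] mm 7 twist [-0.0001 -0.0002  0.0007]
```

Call:
{"fn": "arm_command", "kwargs": {"steps": [{"translation": [0,0.001,0.005],"twist": [0,0,0],"fingers": 0},{"translation": [0,0.001,0.008],"twist": [0,0,0],"fingers": 0},{"translation": [0,0.001,0.009],"twist": [0,0,0],"fingers": 0},{"translation": [0,0.001,0.009],"twist": [0,0,0],"fingers": 0},{"translation": [0,0.001,0.009],"twist": [0,0,0],"fingers": 0.2}]}}

```text
time: 26.62
eef_pos: [0.4835, 0.3141, 0.03]
tcp_rot: [0.997, 0.079, 0.0, -0.0]
contact_force: [0.3, 0.3, -1.2]
opening: 0.599
finger_force: 28.2
```

Call:
{"fn": "arm_command", "kwargs": {"steps": [{"translation": [0,0,0],"twist": [0,0,0],"fingers": 0.4},{"translation": [0,0,0],"twist": [0,0,0],"fingers": 0.65},{"translation": [0,0,-0.03],"twist": [0,0,0],"fingers": 0.65},{"translation": [0,0,-0.1],"twist": [0,0,0],"fingers": 0.65},{"translation": [0,0,-0.17],"twist": [0,0,0],"fingers": 0.65}]}}

```text
time: 27.25
eef_pos: [0.4832, 0.3139, 0.1587]
tcp_rot: [0.997, 0.079, -0.0, 0.0]
contact_force: [0.1, -0.0, 0.2]
opening: 0.824
finger_force: 0.0
```

Call:
{"fn": "arm_command", "kwargs": {"steps": [{"translation": [0.02,0.07,-0.05],"twist": [0,0,0],"fingers": 0.65},{"translation": [0.02,0.14,-0.05],"twist": [0,0,0],"fingers": 0.65},{"translation": [0.02,0.22,-0.05],"twist": [0,0,0],"fingers": 0.65},{"translation": [0.02,0.3,-0.05],"twist": [0,0,0],"fingers": 0.65},{"translation": [0.02,0.38,-0.05],"twist": [0,0,0],"fingers": 0.65}]}}

```text
time: 27.88
eef_pos: [0.5432, 0.0331, 0.1956]
tcp_rot: [0.997, 0.079, 0.001, 0.0]
contact_force: [0.2, 0.1, -0.5]
opening: 0.823
finger_force: 0.0
```

```bash
python3 - <<'E'
from m import *
p=read_camera("top"); im=np.array(p["pixels"]); hsv=cv2.cvtColor(im,cv2.COLOR_RGB2HSV)
a=cv2.resize(im[245:315,125:195,::-1],(400,400),interpolation=cv2.INTER_CUBIC)
q=read_camera("scene"); im=np.array(q["pixels"]); b=cv2.resize(im[140:210,425:495,::-1],(400,400),interpolation=cv2.INTER_CUBIC)
cv2.imwrite("pics/b3.png",np.hstack([a,b]))
for P,o in((p,(245,125)),(q,(140,425))): print("block centre expected: top-of-bearing px in crop",[round((v-w+.5)*400/70-.5) for v,w in zip(proj(P,[.4837,.314,.051]),o)])
E
python3 g.py m2 0.2
```

```text
block centre expected: top-of-bearing px in crop [194, 184]
block centre expected: top-of-bearing px in crop [133, 228]
t 27.98 pos [0.544  0.03   0.1956] open 0.825 F [-0.6  0.1 -0.2] speed 0.081
m2 shift [-0.1443  0.4514 -0.0051] mm 355 twist [ 0.002  -0.0013 -0.0056]
```

View pics/b3.png

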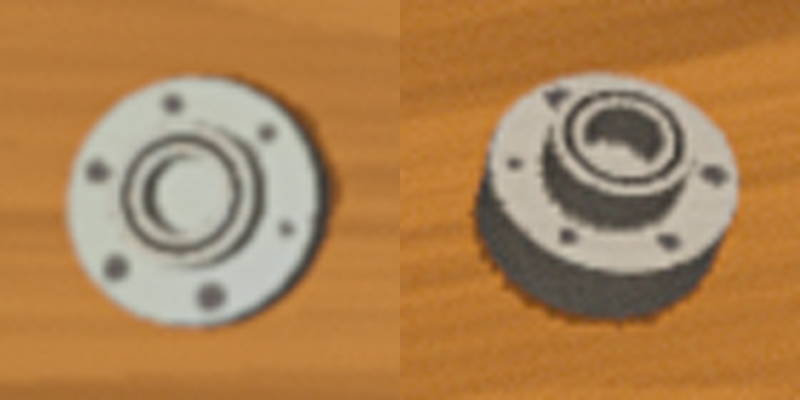

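The bearing sits centred on the block, at crop (183,192) against (184,194) expected. Next I return the pieces.

Call:
{"fn": "arm_command", "kwargs": {"steps": [{"translation": [-0.025,0.08,0],"twist": [0,0,0],"fingers": 0.5},{"translation": [-0.05,0.16,0],"twist": [0,0,0],"fingers": 0.5},{"translation": [-0.075,0.24,0],"twist": [0,0,0],"fingers": 0.5},{"translation": [-0.1,0.32,0],"twist": [0,0,0],"fingers": 0.5},{"translation": [-0.125,0.39,0],"twist": [0,0,0],"fingers": 0.5}]}}

```text
time: 28.6
eef_pos: [0.4962, -0.27, 0.1954]
tcp_rot: [0.997, 0.079, 0.0, 0.0]
contact_force: [-0.0, 0.1, 0.5]
opening: 0.746
finger_force: 0.0
```

Call:
{"fn": "arm_command", "kwargs": {"steps": [{"translation": [-0.02,0.055,-0.005],"twist": [0,0,0],"fingers": 0.5},{"translation": [-0.02,0.055,-0.005],"twist": [0,0,0],"fingers": 0.5},{"translation": [-0.02,0.055,-0.005],"twist": [0,0,0],"fingers": 0.5},{"translation": [-0.02,0.055,-0.005],"twist": [0,0,0],"fingers": 0.5}]}}

```text
time: 29.1
eef_pos: [0.4884, -0.3102, 0.1985]
tcp_rot: [0.997, 0.08, -0.0, -0.0]
contact_force: [0.2, -0.1, 0.2]
opening: 0.748
finger_force: 0.0
```

```bash
sed -i 's/^T=.*/T=dict(pipe=(.5979,-.0659),tube=(.5296,-.0185),shaft=(.5764,.0456),m1=(.5718,-.3176),m2=(.4879,-.3229),m3=(.405,-.3271))/' g.py; python3 g.py m2 0.0677
```

```text
t 29.1 pos [ 0.4884 -0.3102  0.1985] open 0.748 F [ 0.2 -0.1  0.2] speed 0.004
m2 shift [-0.0033  0.0167  0.1744] mm 131 twist [-0.0006  0.0001  0.0024]
```

Call:
{"fn": "arm_command", "kwargs": {"steps": [{"translation": [-0.003,0.016,0.02],"twist": [0,0,0],"fingers": 0.5},{"translation": [-0.003,0.016,0.07],"twist": [0,0,0],"fingers": 0.5},{"translation": [-0.003,0.016,0.12],"twist": [0,0,0],"fingers": 0.5},{"translation": [-0.003,0.016,0.16],"twist": [0,0,0],"fingers": 0.5},{"translation": [-0.003,0.016,0.173],"twist": [0,0,0],"fingers": 0.5}]}}

```text
time: 29.72
eef_pos: [0.4862, -0.3224, 0.0655]
tcp_rot: [0.997, 0.079, -0.002, -0.002]
contact_force: [-0.5, 0.4, 0.4]
opening: 0.752
finger_force: 0.0
```

Call:
{"fn": "arm_command", "kwargs": {"steps": [{"translation": [0,0,0],"twist": [0,0,0],"fingers": 0.5},{"translation": [0,0,0],"twist": [0,0,0],"fingers": -0.5},{"translation": [0,0,0],"twist": [0,0,0],"fingers": -0.5},{"translation": [0,0,0],"twist": [0,0,0],"fingers": -0.5},{"translation": [0,0,0],"twist": [0,0,0],"fingers": -0.5}]}}

```text
time: 30.35
eef_pos: [0.4885, -0.3244, 0.0706]
tcp_rot: [0.997, 0.079, 0.001, 0.001]
contact_force: [-0.7, 1.4, 6.3]
opening: 0.31
finger_force: 78.2
```

```bash
python3 g.py shaft 0.2
```

```text
t 30.35 pos [ 0.4885 -0.3244  0.0706] open 0.31 F [-0.7  1.4  6.3] speed 0.002
shaft shift [ 0.1936 -0.4685 -0.173 ] mm 402 twist [ 0.0016 -0.0015  0.0007]
```

Call:
{"fn": "arm_command", "kwargs": {"steps": [{"translation": [0,0,-0.04],"twist": [0,0,0],"fingers": -0.5},{"translation": [0,0,-0.09],"twist": [0,0,0],"fingers": -0.5},{"translation": [0,0,-0.14],"twist": [0,0,0],"fingers": -0.5},{"translation": [0.01,-0.02,-0.175],"twist": [0,0,0],"fingers": -0.5},{"translation": [0.03,-0.07,-0.175],"twist": [0,0,0],"fingers": -0.5}]}}

```text
time: 30.98
eef_pos: [0.5025, -0.27, 0.2026]
tcp_rot: [0.997, 0.077, 0.002, 0.002]
contact_force: [0.1, -0.1, -3.6]
opening: 0.311
finger_force: 78.9
```

Call:
{"fn": "arm_command", "kwargs": {"steps": [{"translation": [0.03,-0.07,0],"twist": [0,0,0],"fingers": -0.5},{"translation": [0.06,-0.14,0],"twist": [0,0,0],"fingers": -0.5},{"translation": [0.09,-0.21,0],"twist": [0,0,0],"fingers": -0.5},{"translation": [0.12,-0.28,0],"twist": [0,0,0],"fingers": -0.5},{"translation": [0.15,-0.35,0],"twist": [0,0,0],"fingers": -0.5}]}}

```text
time: 31.6
eef_pos: [0.5709, 0.0102, 0.1989]
tcp_rot: [0.997, 0.079, -0.001, -0.0]
contact_force: [1.2, -0.3, -3.8]
opening: 0.308
finger_force: 78.9
```

Call:
{"fn": "arm_command", "kwargs": {"steps": [{"translation": [0.013,-0.048,0],"twist": [0,0,0],"fingers": -0.5},{"translation": [0.013,-0.048,0],"twist": [0,0,0],"fingers": -0.5},{"translation": [0.013,-0.048,0],"twist": [0,0,0],"fingers": -0.5},{"translation": [0.013,-0.048,0],"twist": [0,0,0],"fingers": -0.5}]}}

```text
time: 32.1
eef_pos: [0.5752, 0.0443, 0.1997]
tcp_rot: [0.997, 0.078, -0.0, 0.0]
contact_force: [-0.8, -0.3, -3.3]
opening: 0.31
finger_force: 79.0
```

```bash
python3 g.py shaft 0.0706
```

```text
t 32.1 pos [0.5752 0.0443 0.1997] open 0.31 F [-0.8 -0.3 -3.3] speed 0.005
shaft shift [ 0.002  -0.0014  0.1722] mm 129 twist [ 0.0001  0.0008 -0.0008]
```

Call:
{"fn": "arm_command", "kwargs": {"steps": [{"translation": [0.002,-0.002,0.05],"twist": [0,0,0],"fingers": -0.5},{"translation": [0.002,-0.002,0.1],"twist": [0,0,0],"fingers": -0.5},{"translation": [0.002,-0.002,0.145],"twist": [0,0,0],"fingers": -0.5},{"translation": [0.002,-0.002,0.16],"twist": [0,0,0],"fingers": -0.5},{"translation": [0.002,-0.002,0.16],"twist": [0,0,0],"fingers": -0.5}]}}

```text
time: 32.72
eef_pos: [0.5766, 0.0465, 0.0799]
tcp_rot: [0.997, 0.078, -0.001, -0.0]
contact_force: [0.2, -0.6, -2.5]
opening: 0.309
finger_force: 79.4
```

```bash
python3 g.py shaft 0.0706
```

```text
t 32.73 pos [0.5766 0.0465 0.0799] open 0.309 F [ 0.2 -0.6 -2.5] speed 0.032
shaft shift [-0.0004  0.0012  0.0125] mm 9 twist [-0.0002  0.001  -0.0004]
```

Call:
{"fn": "arm_command", "kwargs": {"steps": [{"translation": [0,0.001,0.006],"twist": [0,0,0],"fingers": -0.5},{"translation": [0,0.001,0.011],"twist": [0,0,0],"fingers": -0.5},{"translation": [0,0.001,0.0135],"twist": [0,0,0],"fingers": -0.5},{"translation": [0,0.001,0.0135],"twist": [0,0,0],"fingers": -0.5},{"translation": [0,0.001,0.0135],"twist": [0,0,0],"fingers": -0.3}]}}

```text
time: 33.35
eef_pos: [0.5774, 0.0465, 0.0708]
tcp_rot: [0.997, 0.079, 0.001, 0.0]
contact_force: [-0.6, 0.2, -0.7]
opening: 0.352
finger_force: 0.2
```

Call:
{"fn": "arm_command", "kwargs": {"steps": [{"translation": [0,0,0],"twist": [0,0,0],"fingers": 0.1},{"translation": [0,0,0],"twist": [0,0,0],"fingers": 0.4},{"translation": [0,0,-0.04],"twist": [0,0,0],"fingers": 0.5},{"translation": [0,0,-0.1],"twist": [0,0,0],"fingers": 0.5},{"translation": [0,0,-0.17],"twist": [0,0,0],"fingers": 0.5}]}}

```text
time: 33.98
eef_pos: [0.5762, 0.0464, 0.198]
tcp_rot: [0.997, 0.079, -0.001, -0.0]
contact_force: [1.1, -0.2, -0.3]
opening: 0.748
finger_force: 0.0
```

```bash
python3 g.py m3 0.2
```

```text
t 33.98 pos [0.5762 0.0464 0.198 ] open 0.748 F [ 1.1 -0.2 -0.3] speed 0.771
m3 shift [-0.3036  0.456  -0.0023] mm 411 twist [-0.0005  0.0018  0.0005]
```

Call:
{"fn": "arm_command", "kwargs": {"steps": [{"translation": [-0.045,0.067,0],"twist": [0,0,0],"fingers": 0.65},{"translation": [-0.09,0.135,0],"twist": [0,0,0],"fingers": 0.65},{"translation": [-0.135,0.2,0],"twist": [0,0,0],"fingers": 0.65},{"translation": [-0.18,0.27,0],"twist": [0,0,0],"fingers": 0.65},{"translation": [-0.22,0.33,0],"twist": [0,0,0],"fingers": 0.65}]}}

```text
time: 34.6
eef_pos: [0.4518, -0.2258, 0.198]
tcp_rot: [0.997, 0.079, 0.0, 0.0]
contact_force: [0.1, 0.7, -0.2]
opening: 0.822
finger_force: 0.0
```

Call:
{"fn": "arm_command", "kwargs": {"steps": [{"translation": [-0.04,0.06,0],"twist": [0,0,0],"fingers": 0.65},{"translation": [-0.083,0.125,0],"twist": [0,0,0],"fingers": 0.65},{"translation": [-0.083,0.125,0],"twist": [0,0,0],"fingers": 0.65},{"translation": [-0.083,0.125,0],"twist": [0,0,0],"fingers": 0.65}]}}

```text
time: 35.1
eef_pos: [0.4059, -0.3261, 0.1975]
tcp_rot: [0.997, 0.078, 0.0, -0.0]
contact_force: [-0.1, 0.7, -0.7]
opening: 0.827
finger_force: 0.0
```

```bash
python3 g.py m3 0.0755
```

```text
t 35.1 pos [ 0.4059 -0.3261  0.1975] open 0.827 F [-0.1  0.7 -0.7] speed 0.03
m3 shift [-0.0015  0.0012  0.1627] mm 122 twist [-0.0005 -0.0002 -0.0002]
```

Call:
{"fn": "arm_command", "kwargs": {"steps": [{"translation": [-0.001,0.001,0.05],"twist": [0,0,0],"fingers": 0.65},{"translation": [-0.001,0.001,0.1],"twist": [0,0,0],"fingers": 0.65},{"translation": [-0.001,0.001,0.15],"twist": [0,0,0],"fingers": 0.65},{"translation": [-0.001,0.001,0.162],"twist": [0,0,0],"fingers": 0.65},{"translation": [-0.001,0.001,0.162],"twist": [0,0,0],"fingers": 0.65}]}}

```text
time: 35.72
eef_pos: [0.406, -0.3263, 0.0763]
tcp_rot: [0.997, 0.08, -0.0, -0.0]
contact_force: [-0.1, -1.0, 0.2]
opening: 0.823
finger_force: 0.0
```

Call:
{"fn": "arm_command", "kwargs": {"steps": [{"translation": [0,0,0],"twist": [0,0,0],"fingers": 0.65},{"translation": [0,0,0],"twist": [0,0,0],"fingers": -0.2},{"translation": [0,0,0],"twist": [0,0,0],"fingers": -0.2},{"translation": [0,0,0],"twist": [0,0,0],"fingers": -0.2},{"translation": [0,0,0],"twist": [0,0,0],"fingers": -0.2}]}}

```text
time: 36.35
eef_pos: [0.4059, -0.3276, 0.0774]
tcp_rot: [0.997, 0.079, 0.0, 0.0]
contact_force: [-0.8, 2.0, 6.7]
opening: 0.462
finger_force: 80.1
```

```bash
python3 g.py tube 0.2
```

```text
t 36.35 pos [ 0.4059 -0.3276  0.0774] open 0.462 F [-0.8  2.   6.7] speed 0.001
tube shift [ 0.2277 -0.381  -0.1635] mm 355 twist [ 0.0008 -0.0009  0.0004]
```

Call:
{"fn": "arm_command", "kwargs": {"steps": [{"translation": [0,0,-0.04],"twist": [0,0,0],"fingers": -0.2},{"translation": [0,0,-0.09],"twist": [0,0,0],"fingers": -0.2},{"translation": [0,0,-0.14],"twist": [0,0,0],"fingers": -0.2},{"translation": [0.01,-0.02,-0.17],"twist": [0,0,0],"fingers": -0.2},{"translation": [0.03,-0.06,-0.17],"twist": [0,0,0],"fingers": -0.2}]}}

```text
time: 36.98
eef_pos: [0.421, -0.2801, 0.2053]
tcp_rot: [0.997, 0.078, 0.001, 0.002]
contact_force: [1.0, 0.2, -3.7]
opening: 0.46
finger_force: 81.5
```

Call:
{"fn": "arm_command", "kwargs": {"steps": [{"translation": [0.04,-0.06,0],"twist": [0,0,0],"fingers": -0.2},{"translation": [0.08,-0.12,0],"twist": [0,0,0],"fingers": -0.2},{"translation": [0.12,-0.18,0],"twist": [0,0,0],"fingers": -0.2},{"translation": [0.16,-0.24,0],"twist": [0,0,0],"fingers": -0.2},{"translation": [0.19,-0.3,0],"twist": [0,0,0],"fingers": -0.2}]}}

```text
time: 37.6
eef_pos: [0.5257, -0.0328, 0.2021]
tcp_rot: [0.997, 0.079, -0.001, -0.0]
contact_force: [0.0, -1.5, -3.1]
opening: 0.462
finger_force: 81.4
```

Call:
{"fn": "arm_command", "kwargs": {"steps": [{"translation": [0.007,-0.02,0],"twist": [0,0,0],"fingers": -0.2},{"translation": [0.007,-0.02,0],"twist": [0,0,0],"fingers": -0.2},{"translation": [0.007,-0.02,0],"twist": [0,0,0],"fingers": -0.2},{"translation": [0.007,-0.02,0],"twist": [0,0,0],"fingers": -0.2}]}}

```text
time: 38.1
eef_pos: [0.5285, -0.0203, 0.2035]
tcp_rot: [0.997, 0.078, -0.0, 0.0]
contact_force: [-0.1, -0.6, -4.3]
opening: 0.458
finger_force: 81.8
```

```bash
python3 g.py tube 0.0774
```

```text
t 38.1 pos [ 0.5285 -0.0203  0.2035] open 0.458 F [-0.1 -0.6 -4.3] speed 0.004
tube shift [ 0.0018 -0.0022  0.1681] mm 126 twist [ 0.0003  0.0003 -0.0013]
```

Call:
{"fn": "arm_command", "kwargs": {"steps": [{"translation": [0.002,-0.002,0.05],"twist": [0,0,0],"fingers": -0.2},{"translation": [0.002,-0.002,0.1],"twist": [0,0,0],"fingers": -0.2},{"translation": [0.002,-0.002,0.14],"twist": [0,0,0],"fingers": -0.2},{"translation": [0.002,-0.002,0.156],"twist": [0,0,0],"fingers": -0.2},{"translation": [0.002,-0.002,0.156],"twist": [0,0,0],"fingers": -0.2}]}}

```text
time: 38.72
eef_pos: [0.5297, -0.0178, 0.0863]
tcp_rot: [0.997, 0.078, -0.001, -0.0]
contact_force: [0.5, 0.5, -4.1]
opening: 0.459
finger_force: 81.8
```

```bash
python3 g.py tube 0.0774
```

```text
t 38.73 pos [ 0.5297 -0.0178  0.0863] open 0.459 F [ 0.5  0.5 -4.1] speed 0.031
tube shift [-0.0003  0.001   0.0118] mm 9 twist [-0.0004  0.0011 -0.0003]
```

Call:
{"fn": "arm_command", "kwargs": {"steps": [{"translation": [0,0.001,0.006],"twist": [0,0,0],"fingers": -0.2},{"translation": [0,0.001,0.011],"twist": [0,0,0],"fingers": -0.2},{"translation": [0,0.001,0.013],"twist": [0,0,0],"fingers": -0.2},{"translation": [0,0.001,0.013],"twist": [0,0,0],"fingers": -0.2},{"translation": [0,0.001,0.013],"twist": [0,0,0],"fingers": -0.05}]}}

```text
time: 39.35
eef_pos: [0.5307, -0.0179, 0.0775]
tcp_rot: [0.997, 0.079, 0.001, 0.0]
contact_force: [0.2, -0.2, 0.1]
opening: 0.473
finger_force: 0.3
```

Call:
{"fn": "arm_command", "kwargs": {"steps": [{"translation": [0,0,0],"twist": [0,0,0],"fingers": 0.4},{"translation": [0,0,0],"twist": [0,0,0],"fingers": 0.65},{"translation": [0,0,-0.04],"twist": [0,0,0],"fingers": 0.65},{"translation": [0,0,-0.1],"twist": [0,0,0],"fingers": 0.65},{"translation": [0,0,-0.17],"twist": [0,0,0],"fingers": 0.65}]}}

```text
time: 39.98
eef_pos: [0.5295, -0.0179, 0.2049]
tcp_rot: [0.997, 0.079, -0.001, -0.0]
contact_force: [0.9, -0.1, 0.8]
opening: 0.828
finger_force: 0.0
```

```bash
python3 g.py m1 0.2
```

```text
t 39.98 pos [ 0.5295 -0.0179  0.2049] open 0.828 F [ 0.9 -0.1  0.8] speed 0.814
m1 shift [-0.0071  0.4035  0.0064] mm 303 twist [-0.0006  0.0015  0.0005]
```

Call:
{"fn": "arm_command", "kwargs": {"steps": [{"translation": [-0.007,0.08,0],"twist": [0,0,0],"fingers": 0.65},{"translation": [-0.007,0.16,0],"twist": [0,0,0],"fingers": 0.65},{"translation": [-0.007,0.24,0],"twist": [0,0,0],"fingers": 0.65},{"translation": [-0.007,0.32,0],"twist": [0,0,0],"fingers": 0.65},{"translation": [-0.007,0.39,0],"twist": [0,0,0],"fingers": 0.65}]}}

```text
time: 40.6
eef_pos: [0.571, -0.31, 0.2045]
tcp_rot: [0.997, 0.078, 0.0, 0.0]
contact_force: [0.2, 0.5, -0.0]
opening: 0.825
finger_force: 0.0
```

Call:
{"fn": "arm_command", "kwargs": {"steps": [{"translation": [0,0.012,0],"twist": [0,0,0],"fingers": 0.65},{"translation": [0,0.012,0],"twist": [0,0,0],"fingers": 0.65},{"translation": [0,0.012,0],"twist": [0,0,0],"fingers": 0.65}]}}

```text
time: 40.98
eef_pos: [0.5723, -0.315, 0.2042]
tcp_rot: [0.997, 0.079, -0.0, -0.0]
contact_force: [-0.2, 0.2, 0.2]
opening: 0.826
finger_force: 0.0
```

```bash
python3 g.py m1 0.069
```

```text
t 40.98 pos [ 0.5723 -0.315   0.2042] open 0.826 F [-0.2  0.2  0.2] speed 0.01
m1 shift [-0.0012  0.0034  0.1803] mm 135 twist [-0.0007  0.0002  0.0019]
```

Call:
{"fn": "arm_command", "kwargs": {"steps": [{"translation": [-0.001,0.003,0.05],"twist": [0,0,0],"fingers": 0.65},{"translation": [-0.001,0.003,0.11],"twist": [0,0,0],"fingers": 0.65},{"translation": [-0.001,0.003,0.16],"twist": [0,0,0],"fingers": 0.65},{"translation": [-0.001,0.003,0.179],"twist": [0,0,0],"fingers": 0.65},{"translation": [-0.001,0.003,0.179],"twist": [0,0,0],"fingers": 0.65}]}}

```text
time: 41.6
eef_pos: [0.5718, -0.3177, 0.0697]
tcp_rot: [0.997, 0.079, -0.001, -0.001]
contact_force: [-0.2, 0.6, -0.6]
opening: 0.824
finger_force: 0.0
```

Call:
{"fn": "arm_command", "kwargs": {"steps": [{"translation": [0,0,0],"twist": [0,0,0],"fingers": 0.65},{"translation": [0,0,0],"twist": [0,0,0],"fingers": -0.2},{"translation": [0,0,0],"twist": [0,0,0],"fingers": -0.2},{"translation": [0,0,0],"twist": [0,0,0],"fingers": -0.2},{"translation": [0,0,0],"twist": [0,0,0],"fingers": -0.2}]}}

```text
time: 42.22
eef_pos: [0.5728, -0.3191, 0.0722]
tcp_rot: [0.997, 0.079, 0.001, 0.0]
contact_force: [-0.9, 1.8, 5.4]
opening: 0.477
finger_force: 80.0
```

```bash
python3 g.py pipe 0.2
```

```text
t 42.23 pos [ 0.5728 -0.3191  0.0722] open 0.477 F [-0.9  1.8  5.4] speed 0.001
pipe shift [ 0.0863 -0.328  -0.1705] mm 285 twist [ 0.0008 -0.0017  0.0004]
```

Call:
{"fn": "arm_command", "kwargs": {"steps": [{"translation": [0,0,-0.04],"twist": [0,0,0],"fingers": -0.2},{"translation": [0,0,-0.09],"twist": [0,0,0],"fingers": -0.2},{"translation": [0,0,-0.14],"twist": [0,0,0],"fingers": -0.2},{"translation": [0,0,-0.17],"twist": [0,0,0],"fingers": -0.2},{"translation": [0,0,-0.17],"twist": [0,0,0],"fingers": -0.2}]}}

```text
time: 42.85
eef_pos: [0.5724, -0.3195, 0.199]
tcp_rot: [0.997, 0.079, 0.001, 0.001]
contact_force: [0.2, -0.2, -4.5]
opening: 0.481
finger_force: 81.8
```

Call:
{"fn": "arm_command", "kwargs": {"steps": [{"translation": [0.015,-0.05,0],"twist": [0,0,0],"fingers": -0.2},{"translation": [0.03,-0.12,0],"twist": [0,0,0],"fingers": -0.2},{"translation": [0.05,-0.19,0],"twist": [0,0,0],"fingers": -0.2},{"translation": [0.07,-0.26,0],"twist": [0,0,0],"fingers": -0.2},{"translation": [0.085,-0.315,0],"twist": [0,0,0],"fingers": -0.2}]}}

```text
time: 43.48
eef_pos: [0.5962, -0.073, 0.1943]
tcp_rot: [0.997, 0.079, -0.002, -0.001]
contact_force: [0.1, -0.4, -4.7]
opening: 0.474
finger_force: 82.0
```

Call:
{"fn": "arm_command", "kwargs": {"steps": [{"translation": [0.002,-0.012,0],"twist": [0,0,0],"fingers": -0.2},{"translation": [0.002,-0.012,0],"twist": [0,0,0],"fingers": -0.2},{"translation": [0.002,-0.012,0],"twist": [0,0,0],"fingers": -0.2}]}}

```text
time: 43.85
eef_pos: [0.5974, -0.0676, 0.1966]
tcp_rot: [0.997, 0.078, -0.001, 0.0]
contact_force: [-0.0, -0.6, -4.4]
opening: 0.482
finger_force: 82.1
```

```bash
python3 g.py pipe 0.0722
```

```text
t 43.85 pos [ 0.5974 -0.0676  0.1966] open 0.482 F [-0.  -0.6 -4.4] speed 0.011
pipe shift [ 0.0012 -0.0022  0.1659] mm 124 twist [ 0.      0.0013 -0.0006]
```

Call:
{"fn": "arm_command", "kwargs": {"steps": [{"translation": [0.001,-0.002,0.05],"twist": [0,0,0],"fingers": -0.2},{"translation": [0.001,-0.002,0.1],"twist": [0,0,0],"fingers": -0.2},{"translation": [0.001,-0.002,0.14],"twist": [0,0,0],"fingers": -0.2},{"translation": [0.001,-0.002,0.154],"twist": [0,0,0],"fingers": -0.2},{"translation": [0.001,-0.002,0.154],"twist": [0,0,0],"fingers": -0.2}]}}

```text
time: 44.48
eef_pos: [0.5982, -0.0657, 0.0817]
tcp_rot: [0.997, 0.078, -0.0, -0.0]
contact_force: [-0.0, 0.3, -3.5]
opening: 0.475
finger_force: 82.2
```

```bash
python3 g.py pipe 0.0722
```

```text
t 44.48 pos [ 0.5982 -0.0657  0.0817] open 0.475 F [-0.   0.3 -3.5] speed 0.03
pipe shift [-0.0004  0.0003  0.0127] mm 10 twist [-0.0003  0.0009 -0.0005]
```

Call:
{"fn": "arm_command", "kwargs": {"steps": [{"translation": [0,0,0.006],"twist": [0,0,0],"fingers": -0.2},{"translation": [0,0,0.011],"twist": [0,0,0],"fingers": -0.2},{"translation": [0,0,0.0135],"twist": [0,0,0],"fingers": -0.2},{"translation": [0,0,0.0135],"twist": [0,0,0],"fingers": -0.2},{"translation": [0,0,0.0135],"twist": [0,0,0],"fingers": -0.02}]}}

```text
time: 45.1
eef_pos: [0.5984, -0.0648, 0.0721]
tcp_rot: [0.997, 0.079, 0.0, 0.0]
contact_force: [0.2, 0.6, -4.4]
opening: 0.488
finger_force: 27.1
```

Call:
{"fn": "arm_command", "kwargs": {"steps": [{"translation": [0,0,0],"twist": [0,0,0],"fingers": 0.4},{"translation": [0,0,0],"twist": [0,0,0],"fingers": 0.65},{"translation": [0,0,-0.04],"twist": [0,0,0],"fingers": 0.65},{"translation": [0,0,-0.1],"twist": [0,0,0],"fingers": 0.65},{"translation": [0,0,-0.18],"twist": [0,0,0],"fingers": 0.65}]}}

```text
time: 45.72
eef_pos: [0.5976, -0.0647, 0.2074]
tcp_rot: [0.997, 0.079, -0.001, -0.0]
contact_force: [1.4, -0.2, 0.7]
opening: 0.822
finger_force: 0.0
```

Call:
{"fn": "arm_command", "kwargs": {"steps": [{"translation": [-0.01,0.07,0],"twist": [0,0,0],"fingers": 0.65},{"translation": [-0.02,0.15,0],"twist": [0,0,0],"fingers": 0.65},{"translation": [-0.03,0.23,0],"twist": [0,0,0],"fingers": 0.65},{"translation": [-0.03,0.23,0],"twist": [0,0,0],"fingers": 0.65},{"translation": [-0.03,0.23,0],"twist": [0,0,0],"fingers": 0.65}]}}

```text
time: 46.35
eef_pos: [0.6032, -0.2386, 0.2072]
tcp_rot: [0.997, 0.078, 0.0, -0.0]
contact_force: [-1.1, 0.6, 0.0]
opening: 0.827
finger_force: 0.0
```

```bash
python3 - <<'E'
from h import *
s=get_state(); print(s["time"],np.round(s["eef_pos"],3),np.abs(s["dq"]).max())
p=read_camera("top"); save(p,"top5"); a=cv2.imread("pics/top5.png")[150:310,240:400]; o=cv2.imread("pics/top0.png")[150:310,240:400]
cv2.imwrite("pics/cmp.png",cv2.resize(np.hstack([o,a]),(800,400),interpolation=cv2.INTER_CUBIC))
q=read_camera("scene"); save(q,"scene5"); a=cv2.imread("pics/scene5.png")[165:295,240:385]; o=cv2.imread("pics/scene0.png")[165:295,240:385]
cv2.imwrite("pics/cmp2.png",cv2.resize(np.hstack([o,a]),(800,359),interpolation=cv2.INTER_CUBIC))
E
```

```text
46.35 [ 0.603 -0.239  0.207] 0.02815214786577231
```

View pics/cmp.png

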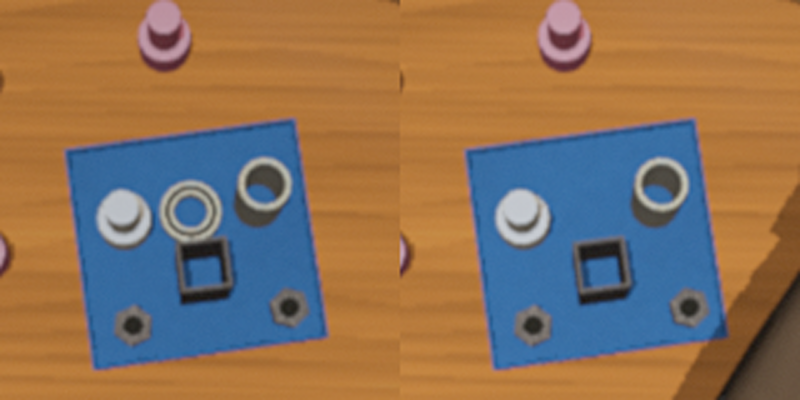

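View pics/cmp2.png

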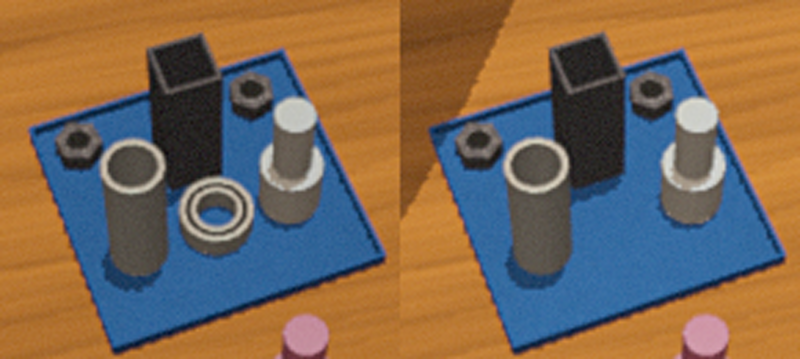

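The before and after pictures match: the pipe, tube and shaft are each within about 3 mm of their old spots (for example the pipe top at crop (265,184) before and (661-400=261,184) after). The nuts have not moved.

```bash
python3 -c "
from plant import *
print(sign_off())"
```

```text
the job is handed in; nothing more can be done
None
```

I handed the job in at about 46 s of the 144 s allowed: the bearing lies flat in the middle of the bench block, and the pipe, tube and shaft stand in the tray within about 3 mm of where they started by the before/after pictures, with nothing knocked over and both nuts unmoved; the hand-in call returned no verdict.

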